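Index and pin a sample carousel

ROBOT

A 6-joint arm with a two-finger parallel gripper is mounted at the origin on the work surface. World frame = base frame: x ahead of the robot, y to its left, z up, the work surface at z = 0. Lengths are in m, angles in rad, forces in N, time in s.
With the tool pointing down it reaches from about 0.3 to 0.875 m from the base axis. Payload 6.4 kg.
Tool frame: the origin (TCP) lies midway between the tips of the shut fingers; the grasp point (between the pads) lies 19 mm behind it; z points along the fingers, y is the direction in which the jaws open and shut (so a half turn about z gives the same grasp; the last joint's range is limited). The gripper opens to 85 mm and grips with 20 to 120 N. Pads are 22 mm wide; open, the fingers measure 114 mm over their backs; the gripper's body (76 mm by 85 mm) begins 54 mm behind the grasp point. The pads swing forward as they close: fully open they stand 13 mm farther back than shut.
Start: joints at [-1.385, 0.181, 1.607, -0, 1.354, -0.206], TCP at [0.22, -0.531, 0.231] pointing down, gripper open.
Joint ranges: [-2.99, 2.99], [-0.89, 2.07], [0.3, 2.58], [-1.14, 4.28], [0, 2.63], [-3.12, 3.12]. Speed limits (rad/s): [2.57, 2.57, 3.01, 3.14, 3.14, 3.14].

INTERFACE

Orientations are given as a unit quaternion [x, y, z, w].
In Python, from workcell import manip, viewer gives the robot as it stands. The module is installed in compiled form; this text tells all that it offers.
- The arm moves only by the tool play_rows, never from a script. Its argument "rows" is a list of rows, each a list of 7 numbers: the shift along the tool's x, y, z in cm, then the turn, a rotation vector about the tool's x, y, z in degrees, then the finger opening in cm, from 0 to 8.54. In form: [[dx, dy, dz, rx, ry, rz, grip], ...]. A call has 1 to 10 rows; each row shifts and turns the pose as measured when the row begins, along the tool's axes as they then stand; what a row does not reach is not made up. A row lasts 1/10 s, in which the tool goes at most 50 mm and 8.59 degrees, less where a joint would pass 70% of its speed; a pose out of reach is approached as far as the arm can. A call is refused whole if a number of a shift passes 5 or a number of a turn 8.59, either way. A call with a gripper value outside its range is refused whole. The fingers move at their own pace and stop on an object; "grip_force" is the grip in N (left out, the last holds). Time passes only in rows, so rows that do not move let the fingers close. It gives the time, the measured TCP pose, the force and the opening at its end, in the units of the state.
- manip.sense(): the state, without advancing time (a new reading comes with each control period).
- viewer.get_image(name): name is "scene" or "top"; returns a dict with "pixels" (480x640x3 uint8, blue, green, red), "fovy" (degrees; the focal length in pixels is half the picture's height over the tangent of half this angle, whatever the lens; pixels are square), "cx", "cy" (the principal point, pixels), "k1" (the pictures are not rectified: a ray, as slopes to the right and down, at radius r is drawn at 1 + k1 r^2 times it, then the intrinsics apply), "eye" and "rotation" of the camera in the world. Camera axes: x right, y up, looking along -z (the intrinsics and any distortion apply to the point x, -y, -z); pixel columns grow to the right and rows downward; lengths in m; the calibration is good to about 2 mm. A picture is of the moment at which its call begins. There is no depth.
- manip.finish_job(): hands the job in, once; it reports no verdict.
The state is a dict: "time": time; "joint_positions": joint angles; "joint_vel": joint speeds; "effort": joint torques, N m; "ee_pos": TCP position; "eef_rot": TCP orientation; "ft_force": force on the tool from outside, world axes, zero at the start; "wrist_torque": the same for the moment, N m; "opening": finger opening in m.
Only numpy, scipy, OpenCV 4.12 (cv2) and the standard library are available. Lean on these libraries where they do the work, as an engineer would, in place of code of your own. Each camera call takes 0.05 s, during which the arm holds its last target.

TASK

Leaving the orange-headed locking pin in its stand for now, gently push the sample carousel round by one of its blue posts until the hole in its yellow tab stands beside the red index mark. Then take the pin, put it through that hole and, pressing only lightly, work the carousel a little to and fro with it until you feel the pin drop into the hidden bore below, so that it locks the carousel with its head flush on the yellow tab; let go and leave the other things on the bench alone.

Things in the scene. Friction and masses are not known exactly. Their poses are not given: they have to be found in the camera images.
- base: Fixed carousel base, origin on the bench at the vertical turning axis. Round grey foot of radius 100 mm; on its local +y side an arm leads out to a white block (44 mm wide, 146 to 176 mm from the axis, top at z = 58 mm), outside the disc, that carries a red radial line: the index mark.
- index_mark (a point): Index point on the fixed base: 105 mm from the turning axis in the direction of the red line, at the height of the disc's top (z = 62 mm). The index hole, on the same circle, is to be brought here.
- shoe (a point): Nominal middle of a fixed steel shoe hidden under the disc: below the index point, at the shoe's top, z = 46 mm. Shoe 90 mm along the arc, 36 mm radially, with one vertical chamfered bore, 16.5 mm diameter, 30 mm deep, 105 mm from the axis. It was set by hand: the bore lies up to 14 mm to either side of this point along the arc, not measured nor seen; it must be felt with the pin.
- carousel: Grey disc, radius 131 mm, z = 50 to 62 mm, turns either way without stops; about 1 kg, drag 0.2 N m, hardly coasts. Origin on the axis at bench level; x axis towards the index hole. Blue posts, 14 mm diameter, z = 62 to 102 mm, 115 mm from the axis at 90, 180, 270 deg from the hole; blue ribs 10 mm high. Six fixed vials, to z = 96 mm, 62 mm from the axis, none within 60 deg of the hole.
- index_hole (a point): Centre of the index hole's mouth at the top of the disc, in a yellow tab 52 mm square: a through hole, 18 mm diameter, chamfered, 105 mm from the axis.
- pin: Loose locking pin, 0.12 kg: steel shank, 14 mm diameter, 36 mm long, chamfered foot; orange round head above it, 26 mm diameter, 40 mm high. Origin at the centre of the foot, z up along the pin. At the start upright in the stand, foot at z = 8 mm. On the shoe beside the bore the foot is at z = 46 mm, the head 20 mm above the disc; fully home, head on the disc, the foot is at z = 26 mm.
- stand: Fixed grey block, 64 x 64 x 30 mm high, with a hole in the middle, 17 mm diameter and 22 mm deep, that holds the pin. Origin at the centre of its underside.
- tape_roll: Loose roll of tape, 92 mm diameter, 24 mm high, lying flat; leave alone. Origin at the centre of its underside.
- tip_box: Loose green box of pipette tips, 85 x 115 x 39 mm high; leave alone. Origin at the centre of its underside.
- tube_rack: Loose yellow tube rack, 75 x 130 mm, 56 mm high with tubes; leave alone. Origin at the centre of its underside.

How it is judged:
By the outcome, as a careful person would: the job done as asked, in the order asked, and still so for the second after the job is handed in, with the robot touching nothing.
It also fails if it takes over 72 s, if anything falls off the work surface, if the arm or the gripper's body presses on something with over 40 N, if the wrist force passes 120 N, or if a joint passes its speed limit or range.

## Working session

There is one attempt and no reset: what is moved stays moved. The work goes in short steps, Python scripts to look and compute and a tool call to move; the robot and the scene stay as the last step left them, time stands still between calls to the robot, and variables do not carry over. Pictures are saved under pics/ and viewed, and the job is handed in when it is done.

Besides the shell and the picture viewer there is one more tool, called after ">>>" by a JSON object that holds its "method" and its "body". play_rows: Moves the arm, as the interface text tells. Its arguments: {"type":"object","properties":{"rows":{"type":"array"},"grip_force":{"type":"number"}},"required":["rows"]}

```bash
mkdir -p pics
cat > h.py <<'E'
import numpy as np, cv2
from workcell import manip, viewer
def grab(n,f):
    d=viewer.get_image(n); cv2.imwrite(f,d["pixels"]); return d
def proj(d,P):
    P=np.atleast_2d(P); R=np.array(d["rotation"]); R=R.reshape(3,3) if R.size==9 else None
    c=(P-np.array(d["eye"]))@R
    u=c[:,0]/-c[:,2]; v=-c[:,1]/-c[:,2]; s=1+d["k1"]*(u*u+v*v)
    f=240/np.tan(np.radians(d["fovy"])/2)
    return np.c_[d["cx"]+f*u*s, d["cy"]+f*v*s]
def ray(d,px):
    f=240/np.tan(np.radians(d["fovy"])/2); R=np.array(d["rotation"]).reshape(3,3)
    q=(np.array(px,float)-[d["cx"],d["cy"]])/f; p=q.copy()
    for _ in range(30): p=q/(1+d["k1"]*(p@p))
    v=R@np.array([p[0],-p[1],-1]); return np.array(d["eye"]),v/np.linalg.norm(v)
def atz(d,px,z):
    e,v=ray(d,px); return e+v*(z-e[2])/v[2]
def tri(d1,p1,d2,p2):
    e1,a=ray(d1,p1); e2,b=ray(d2,p2)
    t=np.linalg.lstsq(np.c_[a,-b],e2-e1,rcond=None)[0]
    A=e1+t[0]*a;B=e2+t[1]*b; return (A+B)/2,np.linalg.norm(A-B)*1000
E
python3 - <<'E'
from h import *
import pickle
for n in("scene","top"):
    d=grab(n,f"pics/{n}0.png"); pickle.dump(d,open(f"{n}0.pkl","wb")); print({k:v for k,v in d.items() if k!="pixels"})
print(manip.sense())
E
```

```text
{'fovy': 54.6850810395454, 'cx': 318.3583827013853, 'cy': 235.0564397061252, 'k1': 0.03211987175469833, 'eye': array([1.14186503, 0.47901311, 0.60681484]), 'rotation': array([0.19856039, 0.44261262, 0.7951993 , 0.3637663 ])}
{'fovy': 43.19376817297628, 'cx': 313.5014585220443, 'cy': 242.08037591223774, 'k1': -0.1669564547835591, 'eye': array([ 0.35095442, -0.09051907,  1.49556856]), 'rotation': array([-0.04186303,  0.04803082,  0.70684385, -0.70449436])}
{'time': 0.1, 'joint_positions': array([-1.38530469e+00,  1.81465089e-01,  1.60790674e+00, -1.24872496e-05,
        1.35383911e+00, -2.06302469e-01]), 'joint_vel': array([ 8.87797592e-04, -1.97066291e-03, -1.94135041e-03,  9.58264858e-05,
       -1.01436200e-03, -1.13648292e-03]), 'effort': array([-3.84316727e-04, -4.45878911e+01, -3.52238059e+01, -4.70111700e-04,
        4.22675323e-03, -4.31471946e-06]), 'ee_pos': array([ 0.21947751, -0.53091443,  0.23047581]), 'eef_rot': array([ 9.80872873e-01,  1.94647767e-01,  2.32347181e-06, -8.09161507e-04]), 'ft_force': array([0.07009511, 0.82564828, 0.05810659]), 'wrist_torque': array([ 0.01718781, -0.0468291 , -0.0137517 ]), 'opening': 0.08545650703829354}
```

View pics/scene0.png

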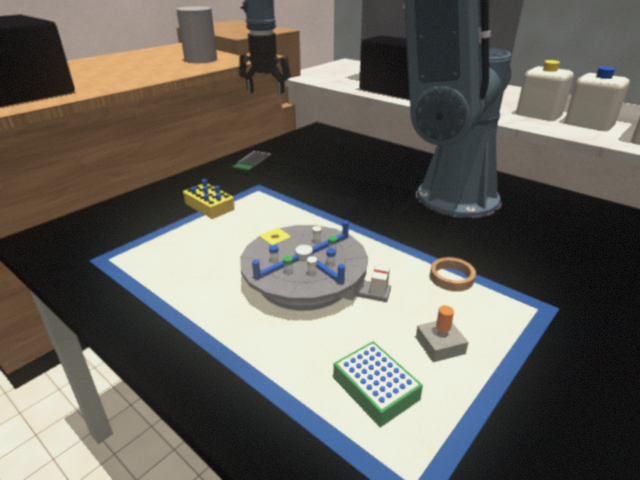

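View pics/top0.png

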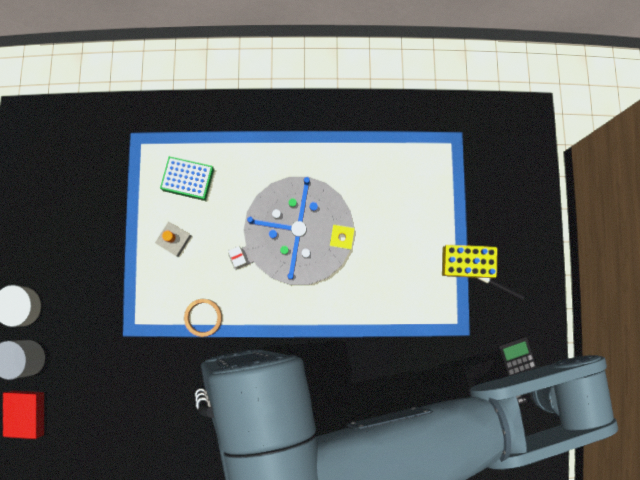

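```bash
sed -i 's/^from workcell/from scipy.spatial.transform import Rotation as Ro\nfrom workcell/; s/R=np.array(d\["rotation"\]); R=.*/R=Ro.from_quat(d["rotation"]).as_matrix()/; s/R=np.array(d\["rotation"\]).reshape(3,3)/R=Ro.from_quat(d["rotation"]).as_matrix()/' h.py
python3 - <<'E'
from h import *
a=cv2.imread("pics/top0.png");cv2.imwrite("pics/t0c.png",cv2.resize(a[150:300,150:370],None,fx=3.6,fy=3.6,interpolation=cv2.INTER_CUBIC))
a=cv2.imread("pics/scene0.png");cv2.imwrite("pics/s0c.png",cv2.resize(a[210:370,230:480],None,fx=3.2,fy=3.2,interpolation=cv2.INTER_CUBIC))
E
```

```text
(no output)
```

View pics/t0c.png

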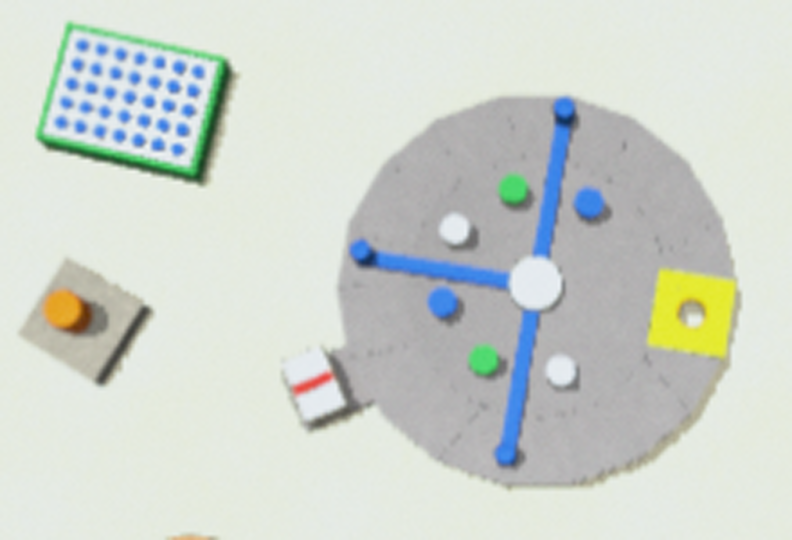

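View pics/s0c.png

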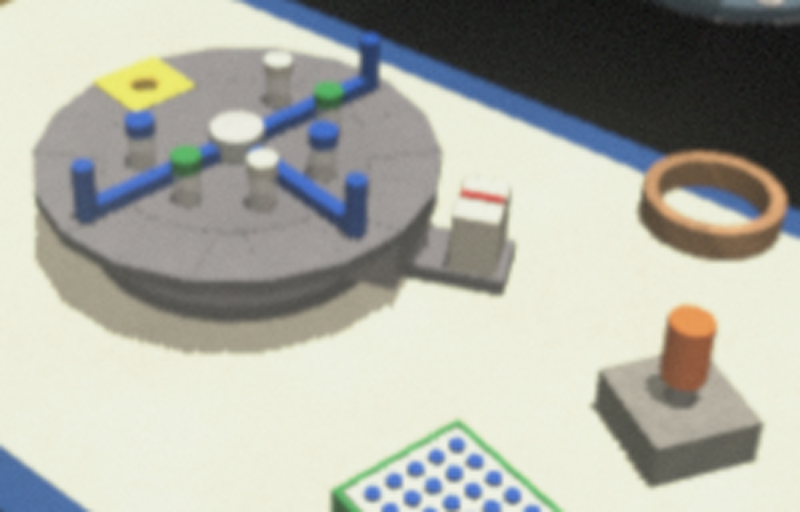

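```bash
cat > m0.py <<'E'
from h import *
import pickle
dt=pickle.load(open("top0.pkl","rb"));ds=pickle.load(open("scene0.pkl","rb"))
T=lambda u,v:((u+.5)/3.6-.5+150,(v+.5)/3.6-.5+150)
S=lambda u,v:((u+.5)/3.2-.5+230,(v+.5)/3.2-.5+210)
L={"pA":((565,108),(84,166)),"pB":((361,247),(355,180)),"pC":((507,453),(370,40)),"hole":((691,313),(145,85)),"pinhead":((65,307),(691,320)),
"red1":((296,387),(461,192)),"red2":((331,374),(506,199)),"hub":((536,280),(236,126))}
zz={"pA":.102,"pB":.102,"pC":.102,"hole":.062,"pinhead":.084,"red1":.058,"red2":.058,"hub":.08}
for k,(a,b) in L.items():
    P,e=tri(dt,T(*a),ds,S(*b)); print(k,P.round(4),round(e,1),atz(dt,T(*a),zz[k])[:2].round(4),atz(ds,S(*b),zz[k])[:2].round(4))
E
python3 m0.py
```

```text
pA [ 0.6778 -0.087   0.0982] 1.1 [ 0.6773 -0.0873] [ 0.6811 -0.0822]
pB [0.5859 0.0455 0.0995] 0.6 [0.5856 0.045 ] [0.5884 0.0478]
pC [ 0.4518 -0.0492  0.0983] 1.0 [ 0.4518 -0.0497] [ 0.4566 -0.0449]
hole [ 0.5477 -0.1707  0.0587] 0.2 [ 0.5474 -0.1705] [ 0.5513 -0.1666]
pinhead [0.5496 0.2435 0.0816] 1.5 [0.5496 0.2422] [0.5519 0.2452]
red1 [0.5053 0.0812 0.0628] 23.8 [0.4991 0.0916] [0.5072 0.0683]
red2 [0.5006 0.0806 0.0558] 28.0 [0.5077 0.0684] [0.4952 0.0936]
hub [ 0.5667 -0.0675  0.0788] 1.4 [ 0.567 -0.068] [ 0.5677 -0.0656]
```

```bash
cat >> h.py <<'E'
C=np.array([.5646,-.0683])
def st():
    s=manip.sense(); R=Ro.from_quat(s["eef_rot"]).as_matrix(); phi=np.degrees(np.arctan2(R[1,0],R[0,0])); return s,np.array(s["ee_pos"]),phi,R
def rows(wp,g,p=None,phi=None):
    """wp: list of (x,y,z,phi): one row each"""
    s,p0,f0,R=st(); p=p0 if p is None else p; phi=f0 if phi is None else phi
    out=[]
    for x,y,z,f in wp:
        d=np.array([x,y,z])-p; c,sn=np.cos(np.radians(phi)),np.sin(np.radians(phi))
        r=[ (d[0]*c+d[1]*sn)*100,(d[0]*sn-d[1]*c)*100,-d[2]*100,0,0,-(f-phi),g]
        r=[round(float(v),2) for v in r]; out.append(r); p=np.array([x,y,z]);phi=f
    print(str(out).replace(" ","")); return out
def line(t,n,g):
    s,p,f,R=st(); a=np.r_[p,f]; b=np.array(t,float); rows([a+(b-a)*(i+1)/n for i in range(n)],g)
def show():
    s,p,f,R=st(); print("t",round(s["time"],2),"p",p.round(4),"phi",round(f,1),"tilt",R[2].round(3),"F",np.round(s["ft_force"],1),"M",np.round(s["wrist_torque"],2),"op",round(s["opening"],4),"q",np.round(s["joint_positions"],2))
E
python3 -c "
from h import *
show();line((.586,.0452,.20,79.5),15,8.5)"
```

```text
t 0.1 p [ 0.2195 -0.5309  0.2305] phi 22.4 tilt [ 0.    -0.002 -1.   ] F [0.1 0.8 0.1] M [ 0.02 -0.05 -0.01] op 0.0855 q [-1.39  0.18  1.61 -0.    1.35 -0.21]
[[3.72,-2.62,0.2,0.0,0.0,-3.8,8.5],[3.89,-2.36,0.2,0.0,0.0,-3.8,8.5],[4.04,-2.1,0.2,0.0,0.0,-3.8,8.5],[4.17,-1.83,0.2,0.0,0.0,-3.8,8.5],[4.28,-1.55,0.2,0.0,0.0,-3.8,8.5],[4.37,-1.26,0.2,0.0,0.0,-3.8,8.5],[4.45,-0.97,0.2,0.0,0.0,-3.8,8.5],[4.5,-0.67,0.2,0.0,0.0,-3.8,8.5],[4.54,-0.37,0.2,0.0,0.0,-3.8,8.5],[4.55,-0.07,0.2,0.0,0.0,-3.8,8.5],[4.55,0.23,0.2,0.0,0.0,-3.8,8.5],[4.52,0.54,0.2,0.0,0.0,-3.8,8.5],[4.48,0.83,0.2,0.0,0.0,-3.8,8.5],[4.41,1.13,0.2,0.0,0.0,-3.8,8.5],[4.33,1.42,0.2,0.0,0.0,-3.8,8.5]]
```

>>> {"method": "play_rows", "body": {"rows": [[3.7,-2.6,0.2,0,0,-3.8,8.5],[3.9,-2.4,0.2,0,0,-3.8,8.5],[4.0,-2.1,0.2,0,0,-3.8,8.5],[4.2,-1.8,0.2,0,0,-3.8,8.5],[4.3,-1.6,0.2,0,0,-3.8,6],[4.4,-1.3,0.2,0,0,-3.8,3.5],[4.4,-1.0,0.2,0,0,-3.8,3.5],[4.5,-0.7,0.2,0,0,-3.8,3.5],[4.5,-0.4,0.2,0,0,-3.8,3.5],[4.5,-0.1,0.2,0,0,-3.8,3.5]], "grip_force": 20}}

```text
time: 1.1
ee_pos: [0.462, -0.1334, 0.207]
eef_rot: [0.86, 0.51, 0.0, -0.002]
ft_force: [0.8, -1.9, -0.3]
opening: 0.0348
```

```bash
python3 -c "
from h import *
show();line((.586,.0452,.17,79.5),8,3.5)"
```

```text
t 1.1 p [ 0.462  -0.1334  0.207 ] phi 61.3 tilt [ 0.002 -0.004 -1.   ] F [ 0.8 -1.9 -0.3] M [-0.01 -0.07 -0.02] op 0.0348 q [-0.53 -0.01  1.86  0.    1.29 -0.03]
[[2.7,0.29,0.46,0.0,0.0,-2.28,3.5],[2.69,0.39,0.46,0.0,0.0,-2.28,3.5],[2.67,0.5,0.46,0.0,0.0,-2.28,3.5],[2.65,0.61,0.46,0.0,0.0,-2.28,3.5],[2.62,0.71,0.46,0.0,0.0,-2.28,3.5],[2.59,0.81,0.46,0.0,0.0,-2.28,3.5],[2.56,0.92,0.46,0.0,0.0,-2.28,3.5],[2.52,1.02,0.46,0.0,0.0,-2.28,3.5]]
```

>>> {"method": "play_rows", "body": {"rows": [[2.7,0.3,0.5,0,0,-2.3,3.5],[2.7,0.4,0.5,0,0,-2.3,3.5],[2.7,0.5,0.5,0,0,-2.3,3.5],[2.6,0.6,0.5,0,0,-2.3,3.5],[2.6,0.7,0.5,0,0,-2.3,3.5],[2.6,0.8,0.5,0,0,-2.3,3.5],[2.6,0.9,0.4,0,0,-2.3,3.5],[2.5,1.0,0.4,0,0,-2.2,3.5],[0,0,0,0,0,0,3.5]]}}

```text
time: 2.0
ee_pos: [0.5865, 0.0618, 0.1641]
eef_rot: [0.761, 0.649, -0.001, -0.005]
ft_force: [-1.7, -1.3, -0.6]
opening: 0.035
```

```bash
python3 -c "
from h import *
show();line((.586,.0452,.12,79.5),3,3.5);
d=grab('scene','pics/s1.png');a=cv2.imread('pics/s1.png')[120:340,200:480];cv2.imwrite('pics/s1c.png',cv2.resize(a,None,fx=2.7,fy=2.7,interpolation=cv2.INTER_CUBIC))"
```

```text
t 2.0 p [0.5865 0.0618 0.1641] phi 80.9 tilt [ 0.005 -0.009 -1.   ] F [-1.7 -1.3 -0.6] M [0.03 0.06 0.  ] op 0.035 q [-0.1   0.28  1.62  0.01  1.24  0.06]
[[-0.55,0.07,1.47,0.0,0.0,0.48,3.5],[-0.55,0.08,1.47,0.0,0.0,0.48,3.5],[-0.55,0.08,1.47,0.0,0.0,0.48,3.5]]
```

View pics/s1c.png

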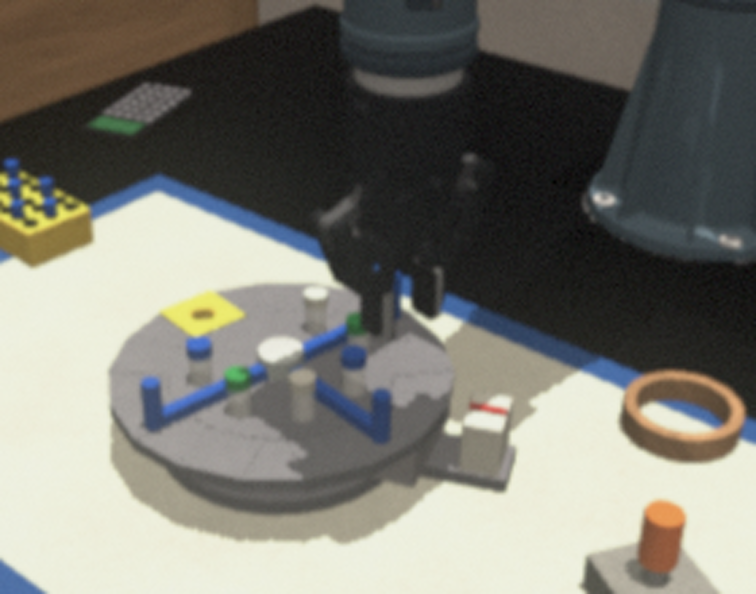

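```bash
python3 - <<'E'
s=open('h.py').read()
s=s.replace("        r=[round(float","        if not out: r[3]=np.degrees(R[2,1]); r[4]=-np.degrees(R[2,0])\n        r=[round(float")
open('h.py','w').write(s)
E
python3 -c "
from h import *
show();line((.586,.0452,.11,79.5),3,3.5)"
```

```text
t 2.05 p [0.5858 0.0606 0.1641] phi 80.8 tilt [ 0.004 -0.009 -1.   ] F [-0.5 -0.8 -0.1] M [-0.04 -0.03 -0.01] op 0.0353 q [-0.1   0.28  1.63  0.    1.24  0.06]
[[-0.51,0.09,1.8,-0.53,-0.22,0.45,3.5],[-0.51,0.09,1.8,0.0,0.0,0.45,3.5],[-0.5,0.1,1.8,0.0,0.0,0.45,3.5]]
```

>>> {"method": "play_rows", "body": {"rows": [[-0.5,0.1,1.8,-0.5,-0.2,0.4,3.5],[-0.5,0.1,1.8,0,0,0.4,3.5],[-0.5,0.1,1.8,0,0,0.4,3.5],[0,0,0,0,0,0,3.5]]}}

```text
time: 2.45
ee_pos: [0.5845, 0.0424, 0.1088]
eef_rot: [0.769, 0.639, -0.001, 0.0]
ft_force: [-0.4, -0.1, 0.1]
opening: 0.0351
```

```bash
python3 -c "
from h import *
show();line((.586,.0452,.074,79.5),3,3.5);
for n in('scene','top'):
    d=grab(n,'pics/%s2.png'%n)
a=cv2.imread('pics/scene2.png')[220:320,260:420];b=cv2.imread('pics/top2.png')[160:260,200:360]
cv2.imwrite('pics/c2.png',cv2.resize(np.vstack([a,b]),None,fx=3,fy=3,interpolation=cv2.INTER_CUBIC))"
```

```text
t 2.45 p [0.5845 0.0424 0.1088] phi 79.5 tilt [-0.001 -0.001 -1.   ] F [-0.4 -0.1  0.1] M [-0.03 -0.03  0.01] op 0.0351 q [-0.13  0.34  1.67 -0.    1.13  0.06]
[[0.1,0.03,1.16,-0.05,0.08,-0.02,3.5],[0.1,0.03,1.16,0.0,0.0,-0.02,3.5],[0.1,0.03,1.16,0.0,0.0,-0.02,3.5]]
```

View pics/c2.png

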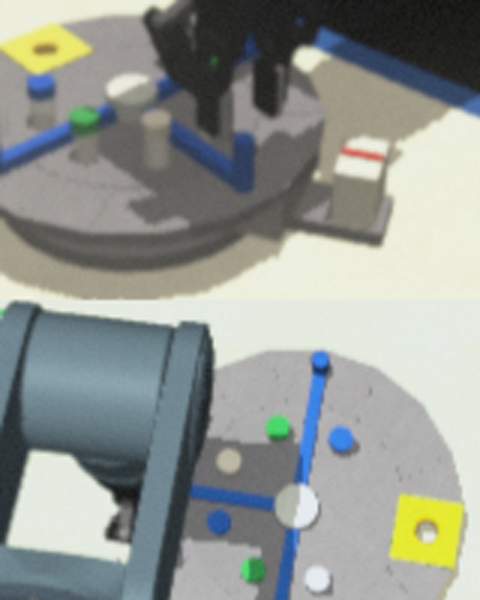

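```bash
python3 -c "
from h import *
d=viewer.get_image('scene')
for z in(.102,.109,.118):
  for p in((.5845,.0424),(.5845+.0175,.0424-.003),(.5845-.0175,.0424+.003)): print(z,((proj(d,[*p,z])[0]-[260,220])*3).round(0))
show()"
```

```text
0.102 [239. 132.]
0.102 [217. 142.]
0.102 [260. 121.]
0.109 [239. 122.]
0.109 [217. 133.]
0.109 [260. 112.]
0.118 [239. 110.]
0.118 [217. 121.]
0.118 [261. 100.]
t 2.6 p [0.5873 0.043  0.1123] phi 79.5 tilt [-0.001  0.005 -1.   ] F [-0.7  0.2  0.6] M [0.07 0.   0.01] op 0.0351 q [-0.13  0.34  1.67 -0.    1.13  0.06]
```

>>> {"method": "play_rows", "body": {"rows": [[0.1,0,1.2,0,0,0,3.5],[0.1,0,1.2,0,0,0,3.5],[0,0,1.2,0,0,0,3.5]]}}

```text
time: 2.9
ee_pos: [0.5912, 0.0447, 0.0788]
eef_rot: [0.769, 0.639, 0.004, 0.005]
ft_force: [0.6, -0.9, 0.0]
opening: 0.0348
```

```bash
python3 -c "
from h import *
show();
for n in('scene',):
    d=grab(n,'pics/%s3.png'%n)
show()
a=cv2.imread('pics/scene3.png')[220:320,260:420]
cv2.imwrite('pics/c3.png',cv2.resize(a,None,fx=4,fy=4,interpolation=cv2.INTER_CUBIC))"
```

```text
t 2.9 p [0.5912 0.0447 0.0788] phi 79.5 tilt [-0.     0.014 -1.   ] F [ 0.6 -0.9  0. ] M [0.01 0.01 0.07] op 0.0348 q [-0.12  0.39  1.68 -0.    1.06  0.06]
t 2.95 p [0.5894 0.0448 0.0762] phi 79.5 tilt [-0.    0.01 -1.  ] F [-0.8 -0.7 -1.4] M [-0.    0.03  0.02] op 0.0348 q [-0.12  0.39  1.68 -0.    1.06  0.06]
```

View pics/c3.png

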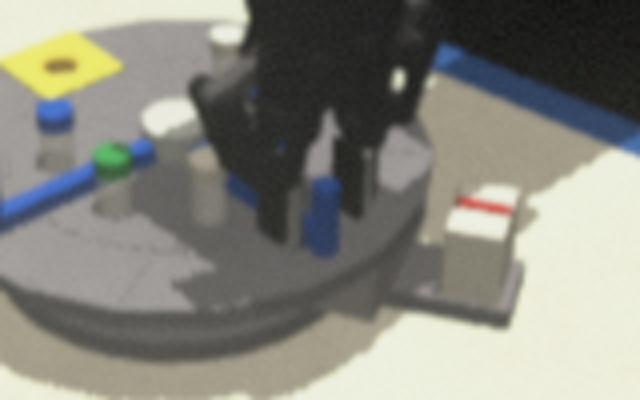

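>>> {"method": "play_rows", "body": {"rows": [[0,0,0.1,0.5,0,2,2.4],[0,0.1,0,0,0,0,2.4],[-0.03,0.4,0,0,0,2,2.4],[-0.03,0.8,0,0,0,4,2.4],[-0.03,0.8,0,0,0,4,2.4]]}}

```text
time: 3.45
ee_pos: [0.6056, 0.0401, 0.0711]
eef_rot: [0.832, 0.555, -0.003, -0.003]
ft_force: [-1.1, 0.2, 2.6]
opening: 0.0239
```

```bash
cat >> h.py <<'E'
def arc():
    s,p,f,R=st(); v=p[:2]-C; a=np.degrees(np.arctan2(v[1],v[0])); print("arm ang",a.round(1),"r",np.hypot(*v).round(4),"phi-a",round(f-a,1)); return a
def arcrows(a1,n,g,z,r=.115):
    a0=arc(); rows([(C[0]+r*np.cos(np.radians(a)),C[1]+r*np.sin(np.radians(a)),z,a) for a in np.linspace(a0,a1,n+1)[1:]],g)
E
python3 -c "
from h import *
show();a=arc();arcrows(a-40,10,2.4,.076)
d=grab('scene','pics/scene4.png')
a=cv2.imread('pics/scene4.png')[220:320,220:420]
cv2.imwrite('pics/c4.png',cv2.resize(a,None,fx=4,fy=4,interpolation=cv2.INTER_CUBIC))"
```

```text
t 3.45 p [0.6056 0.0401 0.0711] phi 67.4 tilt [-0.002 -0.009 -1.   ] F [-1.1  0.2  2.6] M [0.12 0.38 0.04] op 0.0239 q [-0.13  0.44  1.63  0.    1.08  0.26]
arm ang 69.3 r 0.1159 phi-a -1.9
arm ang 69.3 r 0.1159 phi-a -1.9
[[-0.09,0.81,-0.49,-0.49,0.13,2.15,2.4],[-0.03,0.8,-0.0,0.0,0.0,4.0,2.4],[-0.03,0.8,-0.0,0.0,0.0,4.0,2.4],[-0.03,0.8,-0.0,0.0,0.0,4.0,2.4],[-0.03,0.8,-0.0,0.0,0.0,4.0,2.4],[-0.03,0.8,-0.0,0.0,0.0,4.0,2.4],[-0.03,0.8,-0.0,0.0,0.0,4.0,2.4],[-0.03,0.8,-0.0,0.0,0.0,4.0,2.4],[-0.03,0.8,-0.0,0.0,0.0,4.0,2.4],[-0.03,0.8,-0.0,0.0,0.0,4.0,2.4]]
```

View pics/c4.png

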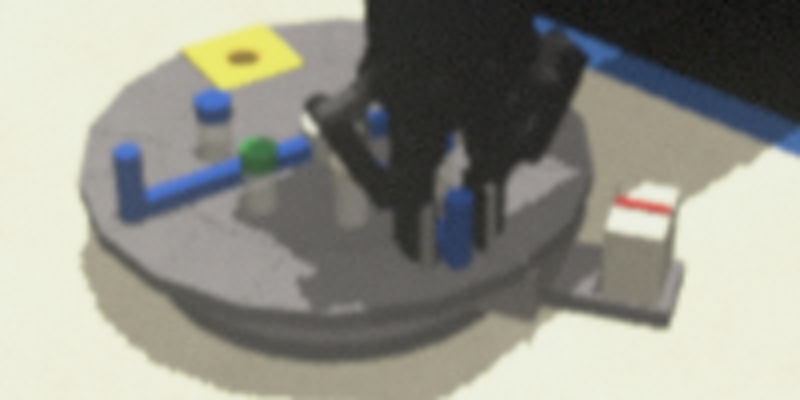

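>>> {"method": "play_rows", "body": {"rows": [[0.1,0.8,-0.6,-0.5,0.1,2.2,2.4],[0,0.8,-0.1,0,0,4,2.4],[-0.03,0.8,0,0,0,4,2.4],[-0.03,0.8,0,0,0,4,2.4],[-0.03,0.8,0,0,0,4,2.4],[-0.03,0.8,0,0,0,4,2.4]]}}

```text
time: 4.1
ee_pos: [0.6435, 0.0178, 0.0755]
eef_rot: [0.924, 0.383, -0.003, -0.003]
ft_force: [-1.7, 1.3, 2.4]
opening: 0.0242
```

```bash
python3 -c "
from h import *
show();a=arc();arcrows(a-40,10,2.4,.077,.117)
d=grab('scene','pics/scene5.png')
a=cv2.imread('pics/scene5.png')[220:320,220:420]
cv2.imwrite('pics/c5.png',cv2.resize(a,None,fx=4,fy=4,interpolation=cv2.INTER_CUBIC))"
```

```text
t 4.1 p [0.6435 0.0178 0.0755] phi 45.1 tilt [-0.004 -0.008 -1.   ] F [-1.7  1.3  2.4] M [ 0.3   0.26 -0.05] op 0.0242 q [-0.16  0.5   1.52  0.    1.12  0.63]
arm ang 47.5 r 0.1168 phi-a -2.5
arm ang 47.5 r 0.1168 phi-a -2.5
[[0.03,0.82,-0.15,-0.46,0.24,1.54,2.4],[-0.03,0.82,-0.0,0.0,0.0,4.0,2.4],[-0.03,0.82,-0.0,0.0,0.0,4.0,2.4],[-0.03,0.82,-0.0,0.0,0.0,4.0,2.4],[-0.03,0.82,-0.0,0.0,0.0,4.0,2.4],[-0.03,0.82,-0.0,0.0,0.0,4.0,2.4],[-0.03,0.82,-0.0,0.0,0.0,4.0,2.4],[-0.03,0.82,-0.0,0.0,0.0,4.0,2.4],[-0.03,0.82,-0.0,0.0,0.0,4.0,2.4],[-0.03,0.82,-0.0,0.0,0.0,4.0,2.4]]
```

View pics/c5.png

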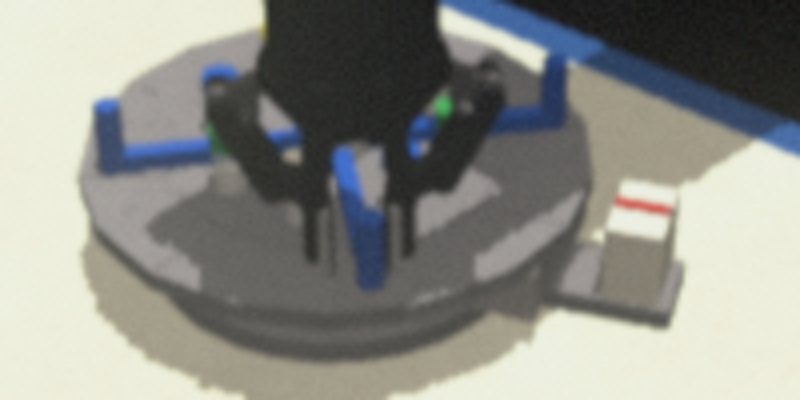

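>>> {"method": "play_rows", "body": {"rows": [[0.2,0.8,-0.2,-0.5,0.2,1.5,2.4],[0,0.8,0,0,0,4,2.4],[0,0.8,0,0,0,4,2.4],[-0.03,0.8,0,0,0,4,2.4],[-0.03,0.8,0,0,0,4,2.4],[-0.03,0.8,0,0,0,4,2.4],[-0.03,0.8,0,0,0,4,2.4],[-0.03,0.8,0,0,0,4,2.4],[-0.03,0.8,0,0,0,4,2.4],[-0.03,0.8,0,0,0,4,2.4]]}}

```text
time: 5.15
ee_pos: [0.6814, -0.0481, 0.0762]
eef_rot: [0.998, 0.062, -0.001, -0.001]
ft_force: [-1.2, 2.1, 0.2]
opening: 0.0241
```

```bash
python3 -c "
from h import *
show();a=arc();arcrows(a-40,10,2.4,.077,.117)
d=grab('scene','pics/scene6.png')
a=cv2.imread('pics/scene6.png')[220:320,220:420]
cv2.imwrite('pics/c6.png',cv2.resize(a,None,fx=4,fy=4,interpolation=cv2.INTER_CUBIC))"
```

```text
t 5.15 p [ 0.6814 -0.0481  0.0762] phi 7.1 tilt [-0.001 -0.002 -1.   ] F [-1.2  2.1  0.2] M [ 0.41  0.11 -0.1 ] op 0.0241 q [-0.24  0.57  1.41  0.    1.16  1.2 ]
arm ang 9.8 r 0.1185 phi-a -2.7
arm ang 9.8 r 0.1185 phi-a -2.7
[[-0.14,0.82,-0.08,-0.13,0.07,1.27,2.4],[-0.03,0.82,-0.0,0.0,0.0,4.0,2.4],[-0.03,0.82,-0.0,0.0,0.0,4.0,2.4],[-0.03,0.82,-0.0,0.0,0.0,4.0,2.4],[-0.03,0.82,-0.0,0.0,0.0,4.0,2.4],[-0.03,0.82,-0.0,0.0,0.0,4.0,2.4],[-0.03,0.82,-0.0,0.0,0.0,4.0,2.4],[-0.03,0.82,-0.0,0.0,0.0,4.0,2.4],[-0.03,0.82,-0.0,0.0,0.0,4.0,2.4],[-0.03,0.82,-0.0,0.0,0.0,4.0,2.4]]
```

View pics/c6.png

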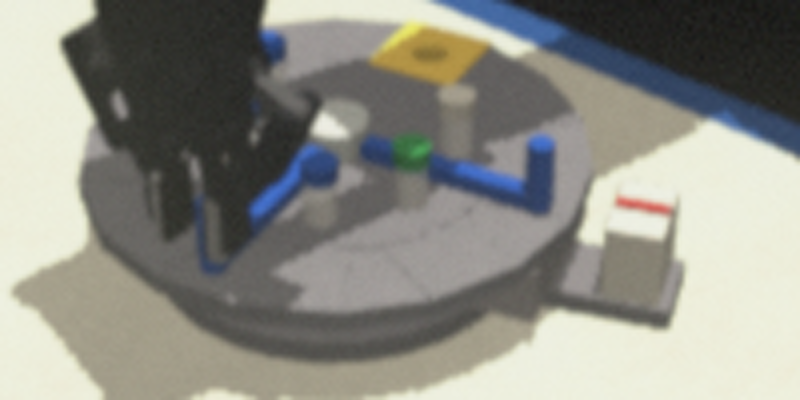

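>>> {"method": "play_rows", "body": {"rows": [[-0.1,0.8,0,-0.1,0.1,1.4,2.4],[-0.03,0.8,0,0,0,4,2.4],[-0.03,0.8,0,0,0,4,2.4],[-0.03,0.8,0,0,0,4,2.4],[-0.03,0.8,0,0,0,4,2.4],[-0.03,0.8,0,0,0,4,2.4],[-0.03,0.8,0,0,0,4,2.4],[-0.03,0.8,0,0,0,4,2.4],[-0.03,0.8,0,0,0,4,2.4],[-0.03,0.8,0,0,0,4,2.4]]}}

```text
time: 6.2
ee_pos: [0.6671, -0.1264, 0.0763]
eef_rot: [0.964, -0.266, 0.003, -0.002]
ft_force: [0.8, 2.5, -0.2]
opening: 0.0238
```

```bash
python3 -c "
from h import *
show();a=arc();arcrows(a-36,9,2.4,.077,.117)"
```

```text
t 6.2 p [ 0.6671 -0.1264  0.0763] phi -30.9 tilt [ 0.005 -0.005 -1.   ] F [ 0.8  2.5 -0.2] M [ 0.42 -0.08  0.02] op 0.0238 q [-0.36  0.56  1.43  0.    1.14  1.74]
arm ang -29.5 r 0.1179 phi-a -1.3
arm ang -29.5 r 0.1179 phi-a -1.3
[[-0.1,0.82,-0.07,-0.29,-0.31,2.65,2.4],[-0.03,0.82,-0.0,0.0,0.0,4.0,2.4],[-0.03,0.82,-0.0,0.0,0.0,4.0,2.4],[-0.03,0.82,-0.0,0.0,0.0,4.0,2.4],[-0.03,0.82,-0.0,0.0,0.0,4.0,2.4],[-0.03,0.82,-0.0,0.0,0.0,4.0,2.4],[-0.03,0.82,-0.0,0.0,0.0,4.0,2.4],[-0.03,0.82,-0.0,0.0,0.0,4.0,2.4],[-0.03,0.82,-0.0,0.0,0.0,4.0,2.4]]
```

>>> {"method": "play_rows", "body": {"rows": [[-0.1,0.8,0,-0.3,-0.3,2.7,2.4],[-0.03,0.8,0,0,0,4,2.4],[-0.03,0.8,0,0,0,4,2.4],[-0.03,0.8,0,0,0,4,2.4],[-0.03,0.8,0,0,0,4,2.4],[-0.03,0.8,0,0,0,4,2.4],[-0.03,0.8,0,0,0,4,2.4],[-0.03,0.6,0,0,0,3,2.4],[-0.03,0.4,0,0,0,2,2.4],[0,0,0,0,0,0,2.4]]}}

```text
time: 7.2
ee_pos: [0.6189, -0.1726, 0.0766]
eef_rot: [0.852, -0.523, 0.004, -0.001]
ft_force: [-0.3, 0.4, -0.2]
opening: 0.0237
```

```bash
cat > look.py <<'E'
from h import *
import sys,pickle
k=sys.argv[1]
for n in('scene','top'):
    d=grab(n,f'pics/{n}{k}.png'); pickle.dump(d,open(f'{n}{k}.pkl','wb'))
    a=cv2.imread(f'pics/{n}{k}.png'); a=a[210:310,230:430] if n=='scene' else a[160:300,220:370]
    cv2.imwrite(f'pics/{n}{k}c.png',cv2.resize(a,None,fx=4,fy=4,interpolation=cv2.INTER_CUBIC))
show();arc()
E
python3 look.py 7
```

```text
t 7.3 p [ 0.6192 -0.1725  0.0767] phi -63.0 tilt [ 0.005 -0.006 -1.   ] F [-0.5  0.3 -0.5] M [0.01 0.01 0.01] op 0.0241 q [-0.46  0.49  1.54  0.    1.1   2.21]
arm ang -62.3 r 0.1177 phi-a -0.7
```

View pics/scene7c.png

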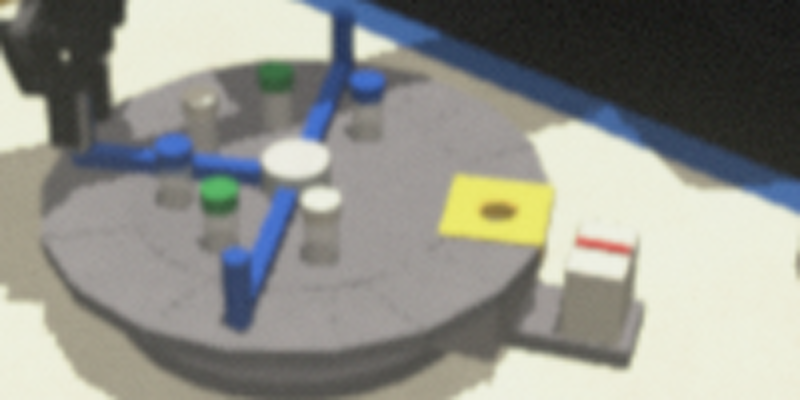

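View pics/top7c.png

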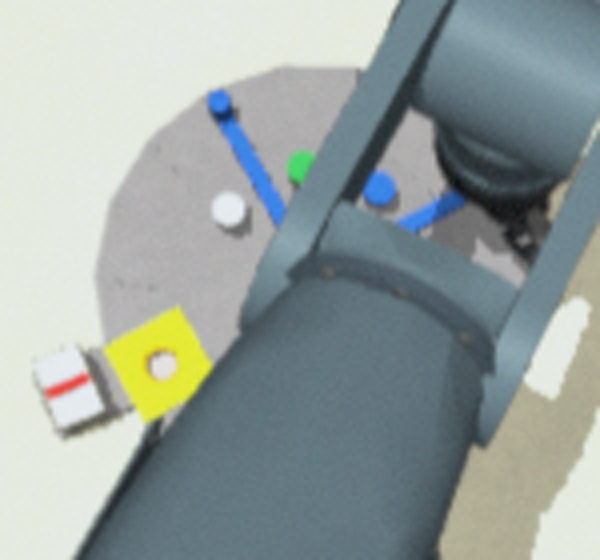

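```bash
cat > m.py <<'E'
from h import *
import pickle,sys,json
k=sys.argv[1]; L=json.loads(sys.argv[2])
dt=pickle.load(open(f"top{k}.pkl","rb"));ds=pickle.load(open(f"scene{k}.pkl","rb"))
T=lambda u,v:((u+.5)/4-.5+220,(v+.5)/4-.5+160)
S=lambda u,v:((u+.5)/4-.5+230,(v+.5)/4-.5+210)
for n,(z,t,s) in L.items():
    for nm,d,f,c in(("top",dt,T,t),("scene",ds,S,s)):
        if c:
            P=atz(d,f(*c),z); v=P[:2]-C; print(n,nm,P[:2].round(4),"ang",np.degrees(np.arctan2(v[1],v[0])).round(2),"r",np.hypot(*v).round(4))
    if t and s: print("  tri",*[np.round(q,4) for q in tri(dt,T(*t),ds,S(*s))])
E
python3 m.py 7 '{"hole":[0.062,[162,365],[498,211]],"red_in":[0.058,[88,376],[577,241]],"red_out":[0.058,[47,393],[632,250]],"postA":[0.102,[220,102],[236,256]]}'
```

```text
hole top [0.5135 0.0238] ang 119.01 r 0.1053
hole scene [0.5172 0.0268] ang 116.47 r 0.1063
  tri [0.5138 0.0241 0.0589] 0.3458
red_in top [0.5075 0.0683] ang 112.68 r 0.1481
red_in scene [0.5076 0.069 ] ang 112.54 r 0.1486
  tri [0.5074 0.0686 0.0577] 0.47
red_out top [0.4973 0.0928] ang 112.66 r 0.1746
red_out scene [0.4961 0.0939] ang 112.88 r 0.1761
  tri [0.4969 0.0934 0.0582] 1.5878
postA top [ 0.6643 -0.0122] ang 29.34 r 0.1144
postA scene [ 0.6683 -0.0088] ang 29.84 r 0.1195
  tri [ 0.6651 -0.0121  0.0986] 0.048
```

>>> {"method": "play_rows", "body": {"rows": [[-0.03,0.45,0,-0.3,-0.3,2,2.4],[-0.03,0.45,0,0,0,2,2.4],[-0.03,0.4,0,0,0,2,2.4],[0,0,0,0,0,0,2.4]]}}

```text
time: 7.7
ee_pos: [0.6075, -0.1777, 0.0768]
eef_rot: [0.822, -0.569, 0.001, -0.001]
ft_force: [-0.5, 0.1, -0.1]
opening: 0.0239
```

```bash
python3 look.py 8
```

```text
t 7.8 p [ 0.6077 -0.1776  0.0769] phi -69.2 tilt [ 0.001 -0.003 -1.   ] F [-0.2  0.5  0.6] M [-0.03 -0.06 -0.05] op 0.0243 q [-0.47  0.47  1.56  0.    1.1   2.31]
arm ang -68.5 r 0.1175 phi-a -0.8
```

View pics/scene8c.png

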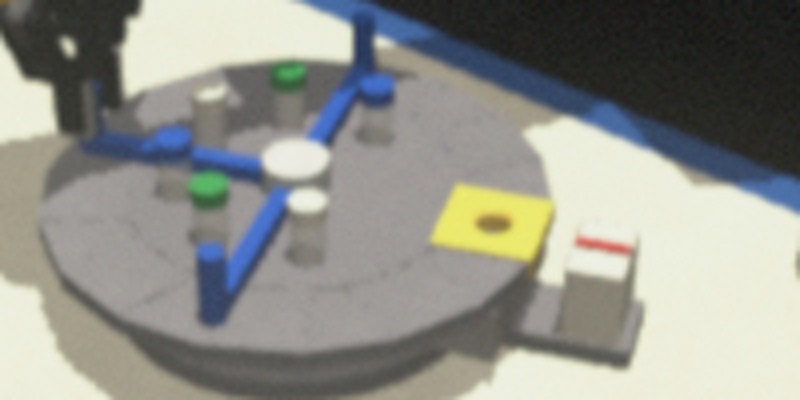

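View pics/top8c.png

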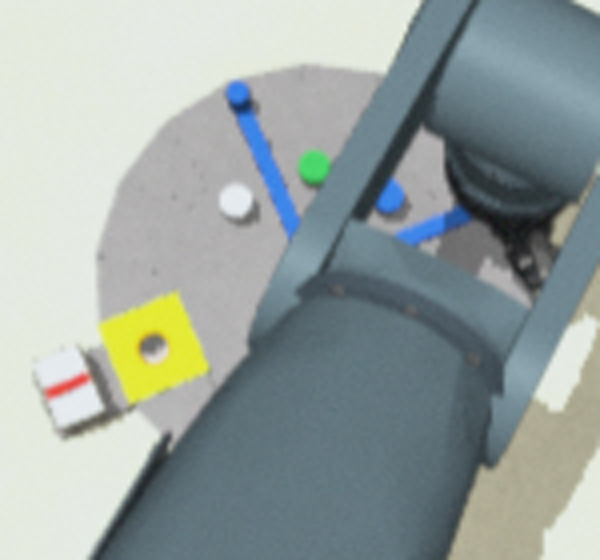

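```bash
python3 m.py 8 '{"hole":[0.062,[154,347],[494,222]],"red_in":[0.058,[88,376],[577,241]],"red_out":[0.058,[47,393],[632,250]],"postA":[0.102,[238,93],[210,250]]}'
```

```text
hole top [0.5243 0.0286] ang 112.55 r 0.1049
hole scene [0.5261 0.0311] ang 111.17 r 0.1066
  tri [0.5243 0.0292 0.0601] 0.9792
red_in top [0.5075 0.0683] ang 112.68 r 0.1481
red_in scene [0.5076 0.069 ] ang 112.54 r 0.1486
  tri [0.5074 0.0686 0.0577] 0.47
red_out top [0.4973 0.0928] ang 112.66 r 0.1746
red_out scene [0.4961 0.0939] ang 112.88 r 0.1761
  tri [0.4969 0.0934 0.0582] 1.5878
postA top [ 0.6697 -0.0228] ang 23.42 r 0.1145
postA scene [ 0.6727 -0.021 ] ang 23.63 r 0.118
  tri [ 0.6705 -0.0229  0.0998] 0.6816
```

>>> {"method": "play_rows", "body": {"rows": [[0,-0.4,0,0,0,0,2.4],[0,0,-1.5,0,0,0,2.4],[0,0,-3,0,0,0,2.4],[0,0,-4,0,0,0,3.5],[0,0,-2.5,0,0,0,5]]}}

```text
time: 8.3
ee_pos: [0.6089, -0.1747, 0.1879]
eef_rot: [0.823, -0.568, -0.004, 0.0]
ft_force: [-0.3, -1.1, 0.1]
opening: 0.0482
```

```bash
python3 look.py 9; python3 -c "
from h import *
line((.55,.243,.19,-67.4),12,6)"
```

```text
t 8.4 p [ 0.6107 -0.1756  0.1903] phi -69.2 tilt [-0.002  0.001 -1.   ] F [ 0.3 -0.6  0.3] M [ 0.02 -0.01  0.08] op 0.0498 q [-0.47  0.35  1.48  0.    1.31  2.31]
arm ang -66.7 r 0.1168 phi-a -2.4
[[-3.44,-0.77,0.0,0.05,0.09,-0.15,6.0],[-3.44,-0.78,0.0,0.0,0.0,-0.15,6.0],[-3.44,-0.79,0.0,0.0,0.0,-0.15,6.0],[-3.43,-0.79,0.0,0.0,0.0,-0.15,6.0],[-3.43,-0.8,0.0,0.0,0.0,-0.15,6.0],[-3.43,-0.81,0.0,0.0,0.0,-0.15,6.0],[-3.43,-0.82,0.0,0.0,0.0,-0.15,6.0],[-3.43,-0.83,0.0,0.0,0.0,-0.15,6.0],[-3.42,-0.84,0.0,0.0,0.0,-0.15,6.0],[-3.42,-0.85,0.0,0.0,0.0,-0.15,6.0],[-3.42,-0.86,0.0,0.0,0.0,-0.15,6.0],[-3.42,-0.86,0.0,0.0,0.0,-0.15,6.0]]
```

View pics/scene9c.png

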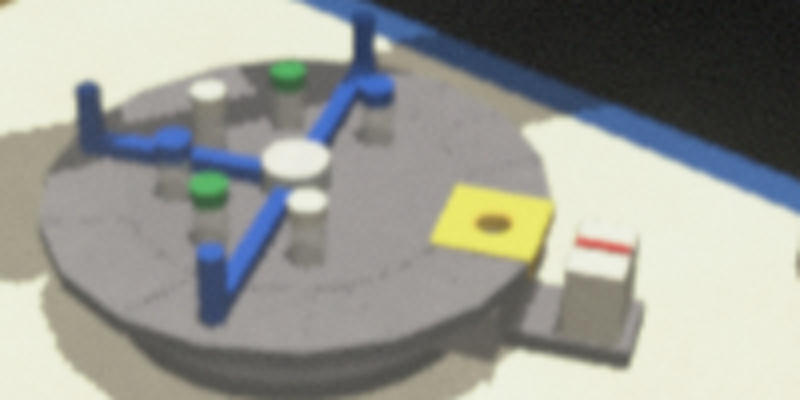

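View pics/top9c.png

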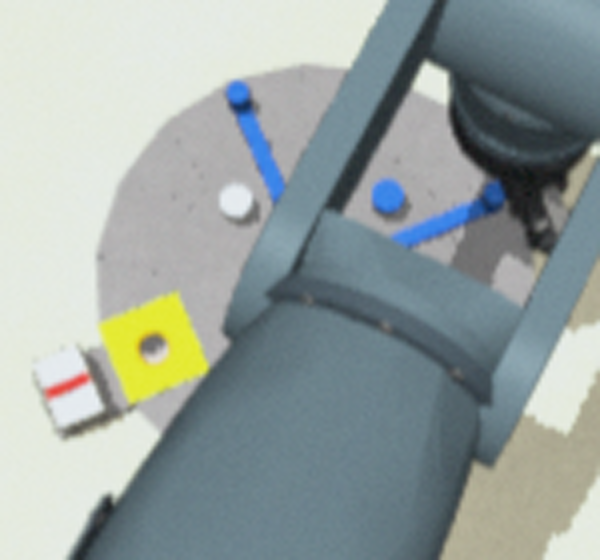

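>>> {"method": "play_rows", "body": {"rows": [[-4,-0.9,0,0,0,-0.2,6],[-4,-0.9,0,0,0,-0.2,6],[-4,-0.9,0,0,0,-0.2,6],[-4,-0.9,0,0,0,-0.2,6],[-4,-0.9,0,0,0,-0.2,6],[-4,-0.9,0,0,0,-0.2,6],[-4,-0.9,0,0,0,-0.2,6],[-4,-1,0,0,0,0,6],[-3,-1,0,0,0,0,6],[-2,-0.5,0,0,0,0,6]]}}

```text
time: 9.4
ee_pos: [0.553, 0.2111, 0.1916]
eef_rot: [0.829, -0.559, 0.0, 0.001]
ft_force: [0.5, 1.1, -1.0]
opening: 0.06
```

```bash
python3 -c "
from h import *
show();line((.55,.243,.15,-67.4),3,6)"
```

```text
t 9.4 p [0.553  0.2111 0.1916] phi -67.9 tilt [ 0.001  0.001 -1.   ] F [ 0.5  1.1 -1. ] M [-0.    0.03 -0.01] op 0.06 q [ 0.17  0.26  1.6  -0.    1.29  2.92]
[[-1.02,-0.31,1.39,0.07,-0.08,-0.18,6.0],[-1.02,-0.31,1.39,0.0,0.0,-0.18,6.0],[-1.02,-0.31,1.39,0.0,0.0,-0.18,6.0]]
```

>>> {"method": "play_rows", "body": {"rows": [[-1,-0.3,1.4,0,0,-0.2,5],[-1,-0.3,1.4,0,0,-0.2,5],[-0.8,-0.3,2.5,0,0,0,5],[0,0,0,0,0,0,5]]}}

```text
time: 9.8
ee_pos: [0.5486, 0.2433, 0.1335]
eef_rot: [0.833, -0.554, -0.0, 0.002]
ft_force: [-0.7, -0.1, -0.1]
opening: 0.05
```

```bash
python3 -c "
from h import *
import pickle
show();line((.55,.243,.1,-67.4),3,6)
for n in('scene','top'):
    d=grab(n,f'pics/{n}10.png');pickle.dump(d,open(n+'10.pkl','wb'))
    print(proj(d,[.55,.243,.084]),proj(d,[.55,.243,.03]),proj(d,st()[1]))
a=cv2.imread('pics/scene10.png')[260:380,380:500];b=cv2.imread('pics/top10.png')[190:280,120:240]
cv2.imwrite('pics/c10.png',cv2.resize(np.vstack([a,b]),None,fx=2.8,fy=2.8,interpolation=cv2.INTER_CUBIC));show()"
```

```text
t 9.8 p [0.5486 0.2433 0.1335] phi -67.3 tilt [ 0.001  0.004 -1.   ] F [-0.7 -0.1 -0.1] M [0.   0.04 0.  ] op 0.05 q [ 0.22  0.34  1.62 -0.    1.19  2.97]
[[0.03,-0.04,1.12,0.22,-0.08,0.04,6.0],[0.03,-0.04,1.12,0.0,0.0,0.04,6.0],[0.03,-0.04,1.12,0.0,0.0,0.04,6.0]]
[[444.95764922 308.54011894]] [[440.76245969 332.18281969]] [[449.29203877 284.35554017]]
[[167.37621164 234.73412073]] [[172.39321925 237.78425131]] [[162.09778077 230.96282116]]
t 9.9 p [0.5512 0.2429 0.1373] phi -67.3 tilt [ 0.003 -0.002 -1.   ] F [-0.3 -0.9 -0.4] M [ 0.01 -0.06 -0.02] op 0.0498 q [ 0.22  0.34  1.62 -0.    1.19  2.97]
```

View pics/c10.png

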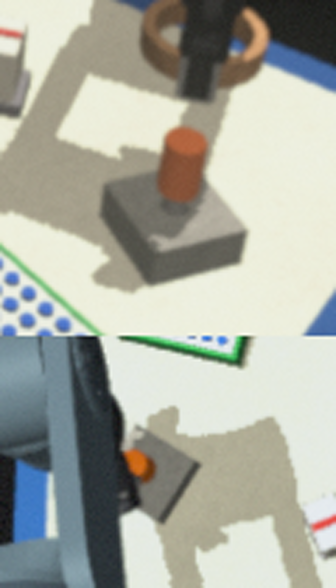

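>>> {"method": "play_rows", "body": {"rows": [[0,0,2.5,0,0,0,5],[0,0,2.5,0,0,0,5],[0,0,2,0,0,0,5],[0,0,1,0,0,0,5],[0,0,0,0,0,0,5]]}}

```text
time: 10.4
ee_pos: [0.5586, 0.2392, 0.0617]
eef_rot: [0.831, -0.556, 0.006, -0.004]
ft_force: [-0.6, -0.2, -0.2]
opening: 0.0501
```

```bash
python3 -c "
from h import *
show();line((.55,.243,.051,-67.4),1,5)
d=viewer.get_image('scene');d=viewer.get_image('scene');cv2.imwrite('pics/c11.png',cv2.resize(d['pixels'][260:380,380:500],None,fx=4,fy=4,interpolation=cv2.INTER_CUBIC));show()"
```

```text
t 10.4 p [0.5586 0.2392 0.0617] phi -67.6 tilt [ 0.006 -0.013 -1.   ] F [-0.6 -0.2 -0.2] M [0.02 0.05 0.04] op 0.0501 q [ 0.21  0.44  1.65 -0.    1.04  2.96]
[[-0.68,0.66,1.07,-0.73,-0.34,-0.22,5.0]]
t 10.5 p [0.5596 0.2397 0.0633] phi -67.6 tilt [ 0.006 -0.015 -1.   ] F [ 0.2 -0.3  0.5] M [ 0.   -0.01 -0.01] op 0.05 q [ 0.21  0.44  1.65 -0.    1.04  2.96]
```

View pics/c11.png

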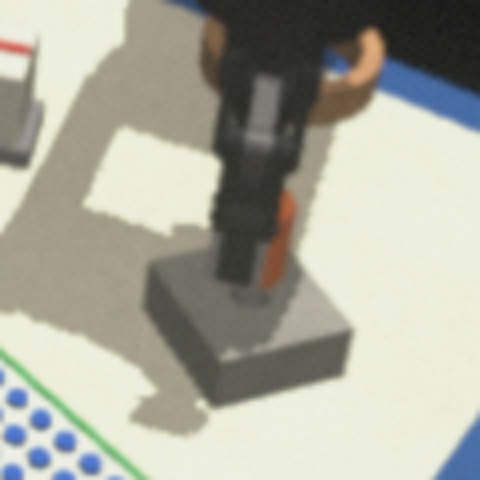

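```bash
python3 -c "
from h import *
line((.55,.243,.056,-67.4),2,5)"
```

```text
[[-0.34,0.38,0.37,-0.88,-0.37,-0.1,5.0],[-0.34,0.38,0.37,0.0,0.0,-0.1,5.0]]
```

>>> {"method": "play_rows", "body": {"rows": [[-0.3,0.4,0.4,-0.9,-0.4,0,5],[-0.3,0.4,0.4,0,0,0,5],[0,0,0,0,0,0,5]]}}

```text
time: 10.8
ee_pos: [0.5515, 0.2427, 0.0581]
eef_rot: [0.831, -0.556, 0.001, -0.001]
ft_force: [-0.7, -0.4, -0.4]
opening: 0.0497
```

```bash
python3 -c "
from h import *
d=viewer.get_image('scene');cv2.imwrite('pics/c12.png',cv2.resize(d['pixels'][260:380,380:500],None,fx=4,fy=4,interpolation=cv2.INTER_CUBIC));show();line((.55,.243,.051,-67.4),2,5)"
```

```text
t 10.85 p [0.5521 0.2427 0.0585] phi -67.6 tilt [-0.    -0.004 -1.   ] F [ 0.  -0.2  0. ] M [ 0.01 -0.02  0.02] op 0.0502 q [0.22 0.44 1.65 0.   1.04 2.97]
[[-0.05,0.09,0.37,-0.25,0.0,-0.11,5.0],[-0.05,0.09,0.37,0.0,0.0,-0.11,5.0]]
```

View pics/c12.png

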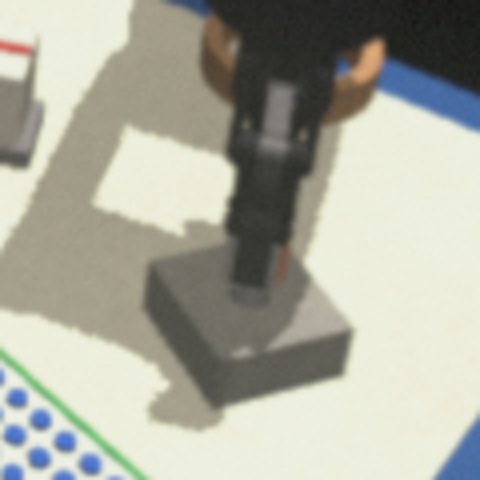

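>>> {"method": "play_rows", "body": {"rows": [[-0.2,0.1,0.4,-0.3,0,0,5],[-0.1,0.1,0.4,0,0,0,5],[0,0,0,0,0,0,5]]}}

```text
time: 11.15
ee_pos: [0.5492, 0.2453, 0.0505]
eef_rot: [0.831, -0.556, 0.0, 0.0]
ft_force: [-0.5, 0.4, -0.5]
opening: 0.0504
```

```bash
python3 -c "
from h import *
show()
d=viewer.get_image('scene');cv2.imwrite('pics/c13.png',cv2.resize(d['pixels'][260:380,380:500],None,fx=4,fy=4,interpolation=cv2.INTER_CUBIC));show();line((.549,.2445,.051,-67.4),1,5)"
```

```text
t 11.15 p [0.5492 0.2453 0.0505] phi -67.6 tilt [ 0.  0. -1.] F [-0.5  0.4 -0.5] M [-0.05  0.02 -0.05] op 0.0504 q [ 0.22  0.45  1.66 -0.    1.03  2.97]
t 11.2 p [0.5494 0.2453 0.0507] phi -67.6 tilt [ 0. -0. -1.] F [-0.6  0.  -0.8] M [-0.02 -0.01 -0.01] op 0.05 q [ 0.22  0.45  1.66 -0.    1.03  2.97]
[[0.06,0.07,-0.03,-0.01,-0.02,-0.19,5.0]]
```

View pics/c13.png

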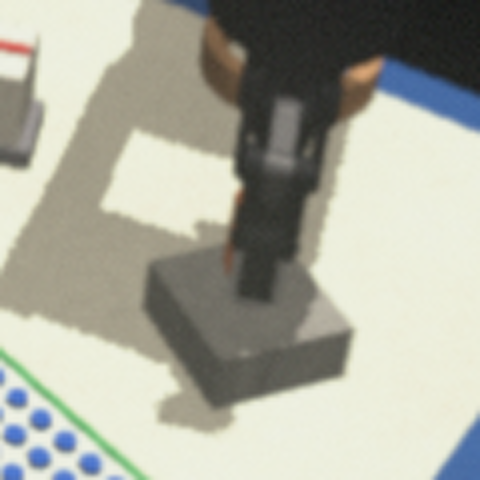

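>>> {"method": "play_rows", "body": {"rows": [[0.1,0,0,0,0,0,4],[0,0,0,0,0,0,2.2],[0,0,0,0,0,0,2.2],[0,0,0,0,0,0,2.2]], "grip_force": 45}}

```text
time: 11.6
ee_pos: [0.5499, 0.2443, 0.0509]
eef_rot: [0.831, -0.556, 0.0, -0.0]
ft_force: [-0.7, -0.8, -0.7]
opening: 0.0247
```

```bash
python3 -c "
from h import *
show()"
```

```text
t 11.6 p [0.5499 0.2443 0.0509] phi -67.6 tilt [ 0. -0. -1.] F [-0.7 -0.8 -0.7] M [ 0.04  0.02 -0.03] op 0.0247 q [ 0.22  0.45  1.66 -0.    1.03  2.97]
```

>>> {"method": "play_rows", "body": {"rows": [[0,0,-0.5,0,0,0,2.2],[0,0,-0.8,0,0,0,2.2],[0,0,-0.8,0,0,0,2.2],[0,0,-0.8,0,0,0,2.2]]}}

```text
time: 12.0
ee_pos: [0.5488, 0.2439, 0.0805]
eef_rot: [0.831, -0.556, -0.001, 0.001]
ft_force: [0.2, -0.4, -1.0]
opening: 0.0249
```

```bash
python3 -c "
from h import *
show();line((.55,.244,.15,-67.4),4,2.2)"
```

```text
t 12.0 p [0.5488 0.2439 0.0805] phi -67.6 tilt [-0.     0.003 -1.   ] F [ 0.2 -0.4 -1. ] M [ 0.04 -0.01 -0.03] op 0.0249 q [ 0.22  0.41  1.65 -0.    1.09  2.97]
[[0.01,-0.03,-1.74,0.16,0.01,-0.05,2.2],[0.01,-0.03,-1.74,0.0,0.0,-0.05,2.2],[0.01,-0.03,-1.74,0.0,0.0,-0.05,2.2],[0.01,-0.03,-1.74,0.0,0.0,-0.05,2.2]]
```

>>> {"method": "play_rows", "body": {"rows": [[0,0,-1.8,0.2,0,0,2.2],[0,0,-2.5,0,0,0,2.2],[0,0,-2.5,0,0,0,2.2],[0.8,0.2,-0.5,0,0,0,2.2]]}}

```text
time: 12.4
ee_pos: [0.5505, 0.2363, 0.161]
eef_rot: [0.831, -0.556, 0.001, -0.002]
ft_force: [0.8, -0.2, -1.6]
opening: 0.0249
```

```bash
python3 -c "
from h import *
show();line((.5243,.0286,.15,-67.4),9,2.2)
d=grab('scene','pics/s14.png');cv2.imwrite('pics/c14.png',cv2.resize(d['pixels'][200:400,360:520],None,fx=3,fy=3,interpolation=cv2.INTER_CUBIC))"
```

```text
t 12.4 p [0.5505 0.2363 0.161 ] phi -67.5 tilt [ 0.    -0.005 -1.   ] F [ 0.8 -0.2 -1.6] M [ 0.01 -0.05 -0.  ] op 0.0249 q [0.21 0.3  1.61 0.   1.23 2.96]
[[2.02,1.15,0.12,-0.26,-0.01,-0.01,2.2],[2.02,1.15,0.12,0.0,0.0,-0.01,2.2],[2.02,1.15,0.12,0.0,0.0,-0.01,2.2],[2.02,1.15,0.12,0.0,0.0,-0.01,2.2],[2.02,1.15,0.12,0.0,0.0,-0.01,2.2],[2.02,1.15,0.12,0.0,0.0,-0.01,2.2],[2.02,1.15,0.12,0.0,0.0,-0.01,2.2],[2.02,1.16,0.12,0.0,0.0,-0.01,2.2],[2.02,1.16,0.12,0.0,0.0,-0.01,2.2]]
```

View pics/c14.png

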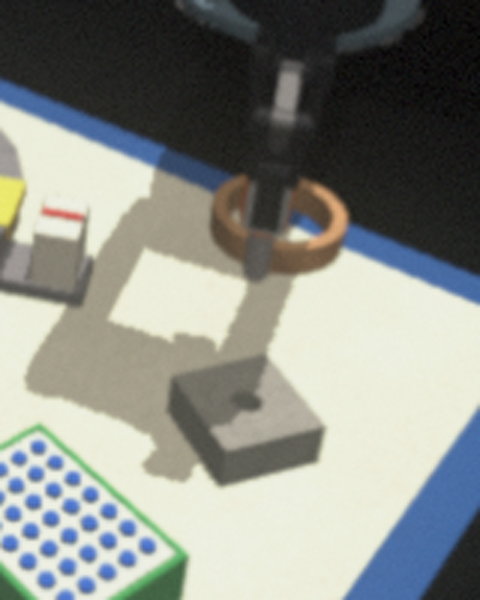

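>>> {"method": "play_rows", "body": {"rows": [[2,1.15,0.1,-0.3,0,0,2.2],[2,1.15,0.1,0,0,0,2.2],[2,1.15,0.1,0,0,0,2.2],[2,1.15,0.1,0,0,0,2.2],[2,1.15,0.1,0,0,0,2.2],[2,1.15,0.1,0,0,0,2.2],[2,1.15,0.1,0,0,0,2.2],[1.7,1,0.1,0,0,0,2.2],[0.6,0.3,0.1,0,0,0,2.2],[0,0,0,0,0,0,2.2]]}}

```text
time: 13.45
ee_pos: [0.5201, 0.0378, 0.145]
eef_rot: [0.83, -0.557, -0.003, 0.003]
ft_force: [-1.2, -0.2, -1.4]
opening: 0.025
```

```bash
python3 -c "
from h import *
show();line((.5243,.0286,.125,-67.4),3,2.2)"
```

```text
t 13.45 p [0.5201 0.0378 0.145 ] phi -67.7 tilt [-0.002  0.009 -1.   ] F [-1.2 -0.2 -1.4] M [-0.    0.04  0.02] op 0.025 q [-0.15  0.17  1.81 -0.    1.17  2.6 ]
[[0.34,-0.01,0.67,0.54,0.12,-0.11,2.2],[0.34,-0.01,0.67,0.0,0.0,-0.11,2.2],[0.34,-0.01,0.67,0.0,0.0,-0.11,2.2]]
```

>>> {"method": "play_rows", "body": {"rows": [[0.3,0,0.7,0.5,0.1,0,2.2],[0.3,0,0.7,0,0,0,2.2],[0.3,0,0.6,0,0,0,2.2],[0,0,0,0,0,0,2.2]]}}

```text
time: 13.85
ee_pos: [0.5233, 0.031, 0.1223]
eef_rot: [0.831, -0.557, -0.001, -0.0]
ft_force: [-0.4, -0.1, -2.0]
opening: 0.0246
```

```bash
python3 look.py 15; python3 -c "
from h import *
line((.5243,.0286,.125,-67.4),2,2.2)"
```

```text
t 13.95 p [0.5237 0.0311 0.1232] phi -67.6 tilt [-0.001 -0.    -1.   ] F [-0.5  0.2 -1.4] M [ 0.02  0.01 -0.06] op 0.025 q [-0.17  0.2   1.83  0.    1.12  2.58]
arm ang 112.4 r 0.1075 phi-a -180.0
[[0.13,0.02,-0.09,-0.02,0.06,-0.11,2.2],[0.13,0.02,-0.09,0.0,0.0,-0.11,2.2]]
```

View pics/scene15c.png

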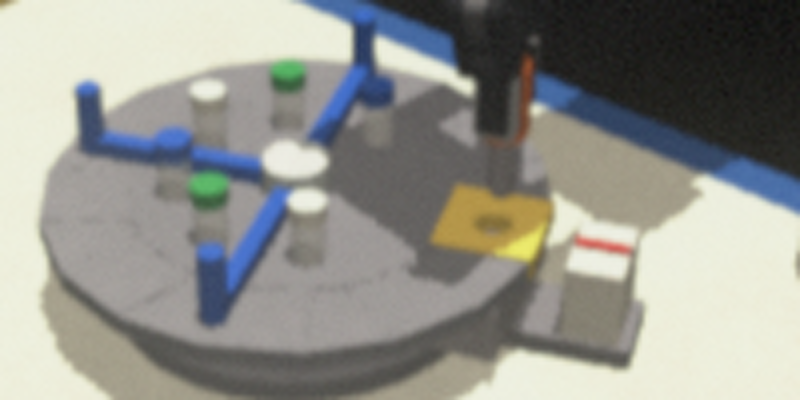

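View pics/top15c.png

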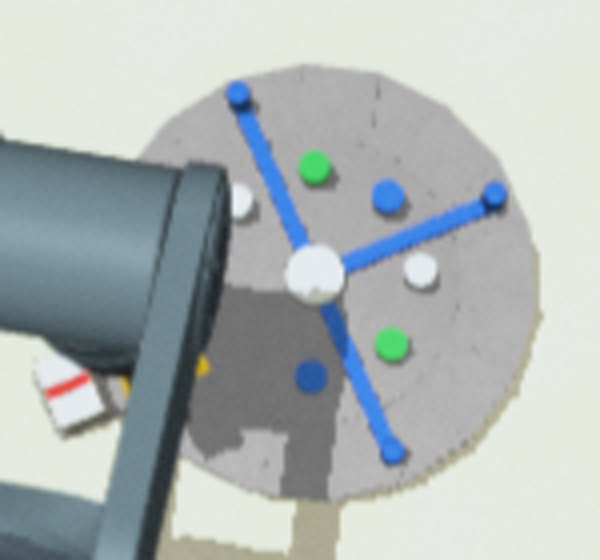

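```bash
python3 m.py 15 '{"hole":[0.062,null,[494,222]],"foot":[0.0803,null,[502,189]],"A":[0.1,[238,93],[210,250]],"B":[0.1,[495,190],[89,90]],"Cc":[0.1,[395,450],[364,18]]}'
```

```text
hole scene [0.5261 0.0311] ang 111.17 r 0.1066
foot scene [0.5219 0.0321] ang 113.07 r 0.1091
A top [ 0.6702 -0.0227] ang 23.37 r 0.115
A scene [ 0.6709 -0.023 ] ang 23.1 r 0.1155
  tri [ 0.6705 -0.0229  0.0998] 0.6816
B top [ 0.6118 -0.1733] ang -65.82 r 0.1151
B scene [ 0.6125 -0.1698] ang -64.73 r 0.1122
  tri [ 0.6113 -0.1727  0.0984] 1.9783
Cc top [ 0.4595 -0.114 ] ang -156.48 r 0.1146
Cc scene [ 0.4616 -0.1105] ang -157.7 r 0.1113
  tri [ 0.4592 -0.1135  0.0979] 1.4111
```

```bash
python3 -c "
from h import *
import pickle
d=pickle.load(open('scene15.pkl','rb'))
f=lambda p:((proj(d,p)[0]-[230,210]+.5)*4-.5).round(1)
for p in([.5261,.0311,.062],[.5261,.0311,.0803],[.5243,.0286,.062],[.5237,.0311,.0803],[.5243,.0286,.0803]): print(p,f(p))
line((.524,.0286,.115,-67.4),2,2.2)"
```

```text
[0.5261, 0.0311, 0.062] [494. 222.]
[0.5261, 0.0311, 0.0803] [495.2 192. ]
[0.5243, 0.0286, 0.062] [492.2 218.5]
[0.5237, 0.0311, 0.0803] [498.2 189.9]
[0.5243, 0.0286, 0.0803] [493.4 188.5]
[[0.12,0.03,0.41,-0.02,0.06,-0.11,2.2],[0.12,0.03,0.41,0.0,0.0,-0.11,2.2]]
```

>>> {"method": "play_rows", "body": {"rows": [[0.15,0,0.5,0,0.1,0,2.2],[0.15,0,0.5,0,0,0,2.2],[0.05,0,0.3,0,0,0,2.2],[0,0,0,0,0,0,2.2]]}}

```text
time: 14.35
ee_pos: [0.5257, 0.0282, 0.1097]
eef_rot: [0.831, -0.556, 0.001, -0.0]
ft_force: [0.1, -0.3, -0.5]
opening: 0.0249
```

```bash
python3 look.py 16; python3 -c "
from h import *
a=cv2.imread('pics/scene16.png')[235:285,330:380];cv2.imwrite('pics/c16.png',cv2.resize(a,None,fx=10,fy=10,interpolation=cv2.INTER_CUBIC))"
```

```text
t 14.45 p [0.5259 0.0281 0.1101] phi -67.6 tilt [ 0.002 -0.002 -1.   ] F [-0.8 -0.6 -1.5] M [ 0.04 -0.01  0.01] op 0.025 q [-0.17  0.22  1.83 -0.    1.09  2.58]
arm ang 111.8 r 0.1039 phi-a -179.4
```

View pics/c16.png

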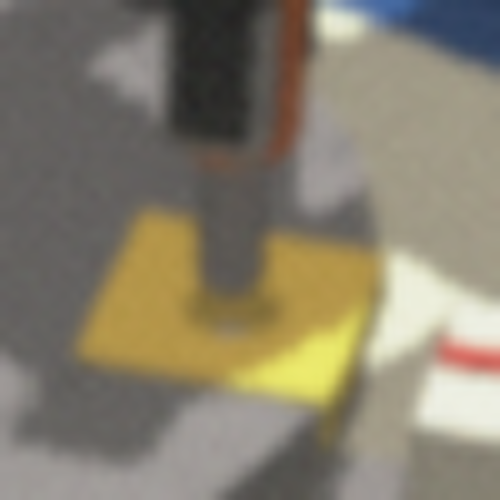

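>>> {"method": "play_rows", "body": {"rows": [[0,0.03,0.4,0,0,0,2.2],[0,0.03,0.4,0,0,0,2.2],[0,0,0.3,0,0,0,2.2]]}}

```text
time: 14.75
ee_pos: [0.5261, 0.0278, 0.0992]
eef_rot: [0.831, -0.556, 0.002, -0.001]
ft_force: [0.1, -0.4, -1.1]
opening: 0.0246
```

```bash
python3 -c "
from h import *
show();line((.5253,.028,.094,-67.4),2,2.2)"
```

```text
t 14.75 p [0.5261 0.0278 0.0992] phi -67.6 tilt [ 0.003 -0.003 -1.   ] F [ 0.1 -0.4 -1.1] M [-0.02 -0.   -0.05] op 0.0246 q [-0.17  0.23  1.84 -0.    1.07  2.58]
[[-0.02,0.03,0.26,-0.2,-0.15,-0.09,2.2],[-0.02,0.03,0.26,0.0,0.0,-0.09,2.2]]
```

>>> {"method": "play_rows", "body": {"rows": [[0,0.03,0.3,-0.2,-0.1,0,2.2],[0,0.03,0.3,0,0,0,2.2],[0,0,0.1,0,0,0,2.2]]}}

```text
time: 15.05
ee_pos: [0.5251, 0.0276, 0.091]
eef_rot: [0.831, -0.556, -0.0, 0.001]
ft_force: [0.0, 0.7, -0.6]
opening: 0.0252
```

```bash
python3 -c "
from h import *
show()
d=grab('scene','pics/s17.png')
a=d['pixels'][235:285,330:380];cv2.imwrite('pics/c17.png',cv2.resize(a,None,fx=10,fy=10,interpolation=cv2.INTER_CUBIC));show()"
```

```text
t 15.05 p [0.5251 0.0276 0.091 ] phi -67.6 tilt [ 0.     0.001 -1.   ] F [ 0.   0.7 -0.6] M [ 0.03 -0.04 -0.03] op 0.0252 q [-0.17  0.25  1.84 -0.    1.06  2.58]
t 15.1 p [0.5251 0.0276 0.091 ] phi -67.6 tilt [ 0.     0.001 -1.   ] F [-0.  -0.8 -1.6] M [0.05 0.   0.01] op 0.0251 q [-0.17  0.25  1.84 -0.    1.06  2.58]
```

View pics/c17.png

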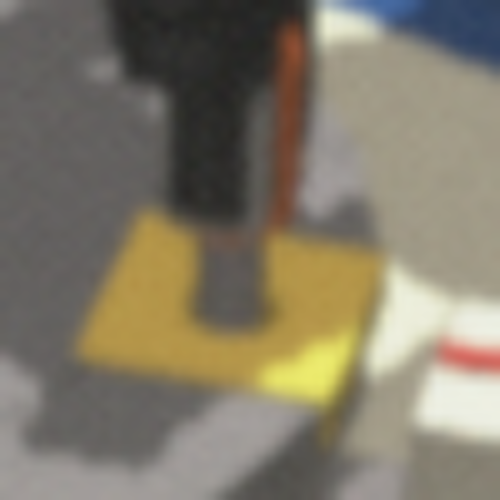

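>>> {"method": "play_rows", "body": {"rows": [[0,0,0.15,0,0,0,2.2],[0,0,0.15,0,0,0,2.2]]}}

```text
time: 15.3
ee_pos: [0.5254, 0.0275, 0.0885]
eef_rot: [0.831, -0.556, 0.0, 0.001]
ft_force: [-4.2, 0.7, 12.2]
opening: 0.025
```

```bash
python3 -c "
from h import *
show()"
```

```text
t 15.3 p [0.5254 0.0275 0.0885] phi -67.6 tilt [ 0.001  0.001 -1.   ] F [-4.2  0.7 12.2] M [-0.04  0.94  0.03] op 0.025 q [-0.17  0.25  1.84 -0.    1.05  2.58]
```

>>> {"method": "play_rows", "body": {"rows": [[0,0.1,0,0,0,-0.6,2.2],[0,0.15,0.05,0,0,-0.6,2.2],[0,0.15,0.05,0,0,-0.6,2.2]]}}

```text
time: 15.6
ee_pos: [0.5236, 0.0262, 0.0888]
eef_rot: [0.84, -0.542, 0.002, -0.001]
ft_force: [2.6, 3.0, 1.5]
opening: 0.0249
```

```bash
python3 -c "
from h import *
show();arc()"
```

```text
t 15.6 p [0.5236 0.0262 0.0888] phi -65.7 tilt [ 0.002 -0.004 -1.   ] F [2.6 3.  1.5] M [ 0.58 -0.44 -0.03] op 0.0249 q [-0.18  0.25  1.85  0.    1.04  2.54]
arm ang 113.4 r 0.103 phi-a -179.1
```

>>> {"method": "play_rows", "body": {"rows": [[-0.05,0.2,0.07,-0.2,-0.1,-0.8,2.2],[0,0.2,0.07,0,0,-0.8,2.2],[0,0.2,0.07,0,0,-0.8,2.2],[0,0.2,0.07,0,0,-0.8,2.2]]}}

```text
time: 16.0
ee_pos: [0.5199, 0.0244, 0.0887]
eef_rot: [0.856, -0.517, 0.004, -0.003]
ft_force: [3.1, 4.2, 5.1]
opening: 0.0248
```

```bash
python3 -c "
from h import *
show();arc()"
```

```text
t 16.0 p [0.5199 0.0244 0.0887] phi -62.2 tilt [ 0.003 -0.01  -1.   ] F [3.1 4.2 5.1] M [ 0.99 -0.65 -0.03] op 0.0248 q [-0.18  0.23  1.86  0.    1.04  2.47]
arm ang 115.7 r 0.1029 phi-a -178.0
```

>>> {"method": "play_rows", "body": {"rows": [[-0.08,0.2,0.07,-0.5,-0.2,-0.3,2.2],[-0.03,0.2,0.07,-0.1,0,-0.4,2.2],[0,0.2,0.07,-0.1,0,-0.5,2.2],[0,0.2,0.07,-0.1,0,-0.5,2.2]]}}

```text
time: 16.4
ee_pos: [0.516, 0.0222, 0.0887]
eef_rot: [0.864, -0.503, 0.002, -0.001]
ft_force: [4.0, 5.8, 5.7]
opening: 0.0247
```

```bash
python3 -c "
from h import *
show();arc()"
```

```text
t 16.4 p [0.516  0.0222 0.0887] phi -60.4 tilt [ 0.003 -0.005 -1.   ] F [4.  5.8 5.7] M [ 1.11 -0.73 -0.01] op 0.0247 q [-0.19  0.23  1.87  0.    1.04  2.44]
arm ang 118.2 r 0.1027 phi-a -178.6
```

>>> {"method": "play_rows", "body": {"rows": [[-0.25,0.1,0,-0.3,-0.2,0,2.2],[-0.15,0.2,0.05,-0.1,0,-0.5,2.2],[-0.05,0.2,0.07,-0.1,0,-0.5,2.2]]}}

```text
time: 16.7
ee_pos: [0.5114, 0.0224, 0.0887]
eef_rot: [0.869, -0.494, 0.001, 0.001]
ft_force: [4.7, 3.7, 5.5]
opening: 0.0254
```

```bash
python3 -c "
from h import *
show();arc()"
```

```text
t 16.7 p [0.5114 0.0224 0.0887] phi -59.2 tilt [ 0.004  0.001 -1.   ] F [4.7 3.7 5.5] M [ 0.55 -1.03 -0.01] op 0.0254 q [-0.19  0.22  1.88 -0.    1.04  2.42]
arm ang 120.4 r 0.1052 phi-a -179.6
```

>>> {"method": "play_rows", "body": {"rows": [[0,0.2,0.07,0,-0.2,-0.5,2.2],[0,0.2,0.07,0,0,-0.5,2.2]]}}

```text
time: 16.9
ee_pos: [0.5097, 0.0208, 0.0887]
eef_rot: [0.874, -0.486, 0.002, -0.001]
ft_force: [4.2, 4.7, 5.8]
opening: 0.0249
```

```bash
python3 -c "
from h import *
show();arc()"
```

```text
t 16.9 p [0.5097 0.0208 0.0887] phi -58.2 tilt [ 0.002 -0.003 -1.   ] F [4.2 4.7 5.8] M [ 0.94 -0.81  0.03] op 0.0249 q [-0.19  0.22  1.88  0.    1.04  2.39]
arm ang 121.6 r 0.1046 phi-a -179.8
```

>>> {"method": "play_rows", "body": {"rows": [[0,-0.2,0.07,-0.2,-0.1,0.5,2.2],[-0.03,-0.2,0.07,0,0,0.6,2.2],[-0.03,-0.2,0.07,0,0,0.6,2.2],[0,-0.2,0.07,0,0,0.6,2.2],[0,-0.2,0.07,0,0,0.6,2.2]]}}

```text
time: 17.4
ee_pos: [0.5114, 0.0217, 0.0886]
eef_rot: [0.863, -0.506, -0.005, 0.009]
ft_force: [-5.1, -1.5, 15.0]
opening: 0.0251
```

```bash
python3 -c "
from h import *
show();arc()"
```

```text
t 17.4 p [0.5114 0.0217 0.0886] phi -60.8 tilt [ 0.001  0.02  -1.   ] F [-5.1 -1.5 15. ] M [-0.28  1.18  0.05] op 0.0251 q [-0.18  0.23  1.86 -0.02  1.06  2.46]
arm ang 120.6 r 0.1045 phi-a -181.4
```

>>> {"method": "play_rows", "body": {"rows": [[0,0,-0.05,1.1,0,0.3,2.2],[0,-0.1,0.02,0.1,0,0,2.2]]}}

```text
time: 17.6
ee_pos: [0.5101, 0.0214, 0.0886]
eef_rot: [0.862, -0.508, -0.001, 0.001]
ft_force: [-2.7, -1.0, 8.9]
opening: 0.0251
```

```bash
python3 -c "
from h import *
show();arc()"
```

```text
t 17.6 p [0.5101 0.0214 0.0886] phi -61.0 tilt [-0.     0.003 -1.   ] F [-2.7 -1.   8.9] M [-0.23  0.53 -0.01] op 0.0251 q [-0.19  0.22  1.88 -0.    1.04  2.45]
arm ang 121.3 r 0.1049 phi-a -182.3
```

>>> {"method": "play_rows", "body": {"rows": [[0,-0.25,-0.03,0.2,0,0.3,2.2],[0,-0.25,0,0.2,0,0.4,2.2],[0,-0.25,0.02,0.2,0,0.4,2.2]]}}

```text
time: 17.9
ee_pos: [0.5111, 0.022, 0.0886]
eef_rot: [0.857, -0.515, -0.002, 0.002]
ft_force: [-7.7, -5.1, 15.0]
opening: 0.0251
```

```bash
python3 -c "
from h import *
show();arc()"
```

```text
t 17.9 p [0.5111 0.022  0.0886] phi -62.0 tilt [-0.001  0.007 -1.   ] F [-7.7 -5.1 15. ] M [-0.99  1.75 -0.01] op 0.0251 q [-0.19  0.23  1.87 -0.    1.05  2.47]
arm ang 120.6 r 0.105 phi-a -182.6
```

>>> {"method": "play_rows", "body": {"rows": [[0,0,-0.1,0.3,0,0,2.2],[0,0,-0.03,0,0,0,2.2]]}}

```text
time: 18.1
ee_pos: [0.5093, 0.0214, 0.0889]
eef_rot: [0.857, -0.515, -0.002, 0.001]
ft_force: [3.4, -0.0, 0.4]
opening: 0.0251
```

```bash
python3 -c "
from h import *
show();arc()"
```

```text
t 18.1 p [0.5093 0.0214 0.0889] phi -62.0 tilt [-0.002  0.004 -1.   ] F [ 3.4 -0.   0.4] M [ 0.01 -0.55  0.05] op 0.0251 q [-0.19  0.22  1.88 -0.    1.05  2.46]
arm ang 121.6 r 0.1054 phi-a -183.6
```

>>> {"method": "play_rows", "body": {"rows": [[0,-0.2,-0.05,0.2,0,0.3,2.2],[0,-0.25,-0.02,0.2,0,0.3,2.2]]}}

```text
time: 18.3
ee_pos: [0.5114, 0.0232, 0.0887]
eef_rot: [0.855, -0.519, -0.002, -0.0]
ft_force: [-4.7, -2.5, 6.9]
opening: 0.0249
```

```bash
python3 -c "
from h import *
show();arc()"
```

```text
t 18.3 p [0.5114 0.0232 0.0887] phi -62.6 tilt [-0.004  0.002 -1.   ] F [-4.7 -2.5  6.9] M [-0.52  0.88 -0.01] op 0.0249 q [-0.19  0.22  1.87  0.    1.05  2.47]
arm ang 120.2 r 0.1058 phi-a -182.8
```

>>> {"method": "play_rows", "body": {"rows": [[0.03,-0.25,-0.08,0.1,0.2,0.2,2.2],[0.03,-0.25,-0.06,0.1,0,0.3,2.2],[0,-0.25,-0.06,0.1,0,0.5,2.2]]}}

```text
time: 18.6
ee_pos: [0.5164, 0.0261, 0.0889]
eef_rot: [0.85, -0.527, -0.001, -0.0]
ft_force: [-0.6, -3.6, -3.5]
opening: 0.025
```

```bash
python3 -c "
from h import *
show();arc()"
```

```text
t 18.6 p [0.5164 0.0261 0.0889] phi -63.6 tilt [-0.002  0.001 -1.   ] F [-0.6 -3.6 -3.5] M [-0.63  0.2   0.  ] op 0.025 q [-0.18  0.23  1.86  0.    1.05  2.5 ]
arm ang 117.1 r 0.106 phi-a -180.7
```

>>> {"method": "play_rows", "body": {"rows": [[0.08,-0.2,0.02,0.1,0.1,0.5,2.2],[0.03,-0.2,0,0.1,0,0.5,2.2],[0,-0.2,-0.02,0.1,0,0.5,2.2]]}}

```text
time: 18.9
ee_pos: [0.5205, 0.0277, 0.0888]
eef_rot: [0.842, -0.539, -0.001, -0.0]
ft_force: [-2.5, -2.9, -1.5]
opening: 0.0248
```

```bash
python3 -c "
from h import *
show();arc()"
```

```text
t 18.9 p [0.5205 0.0277 0.0888] phi -65.2 tilt [-0.003  0.001 -1.   ] F [-2.5 -2.9 -1.5] M [-0.62  0.51 -0.03] op 0.0248 q [-0.18  0.24  1.85  0.    1.05  2.53]
arm ang 114.7 r 0.1056 phi-a -179.9
```

>>> {"method": "play_rows", "body": {"rows": [[0.06,-0.2,0.04,0.1,0.1,0.5,2.2],[0,-0.2,0.02,0.1,0,0.5,2.2],[0,-0.2,0.02,0.1,0,0.5,2.2]]}}

```text
time: 19.2
ee_pos: [0.5248, 0.0293, 0.0887]
eef_rot: [0.835, -0.55, -0.001, 0.0]
ft_force: [-4.3, -2.5, 3.0]
opening: 0.0247
```

```bash
python3 -c "
from h import *
show();arc()"
```

```text
t 19.2 p [0.5248 0.0293 0.0887] phi -66.8 tilt [-0.002  0.001 -1.   ] F [-4.3 -2.5  3. ] M [-0.64  0.95  0.04] op 0.0247 q [-0.17  0.25  1.84  0.    1.05  2.57]
arm ang 112.2 r 0.1054 phi-a -179.0
```

>>> {"method": "play_rows", "body": {"rows": [[0.03,-0.2,0.03,0.1,0.1,0.7,2.2],[0,-0.2,0.02,0.1,0,0.6,2.2],[0,-0.2,0.02,0.1,0,0.6,2.2],[0,-0.2,0.02,0.1,0,0.6,2.2]]}}

```text
time: 19.6
ee_pos: [0.5329, 0.0323, 0.0882]
eef_rot: [0.822, -0.57, 0.002, -0.002]
ft_force: [-1.3, -2.0, -0.2]
opening: 0.0245
```

```bash
python3 -c "
from h import *
show();arc()"
```

```text
t 19.6 p [0.5329 0.0323 0.0882] phi -69.5 tilt [ 0.    -0.006 -1.   ] F [-1.3 -2.  -0.2] M [-0.44  0.39  0.01] op 0.0245 q [-0.16  0.26  1.83  0.    1.05  2.62]
arm ang 107.5 r 0.1054 phi-a -177.0
```

>>> {"method": "play_rows", "body": {"rows": [[0,0,0.08,-0.3,0,0.5,2.2],[0,0,0.08,0,0,0.5,2.2]]}}

```text
time: 19.8
ee_pos: [0.5335, 0.0325, 0.0866]
eef_rot: [0.816, -0.578, 0.0, -0.001]
ft_force: [-1.9, -2.2, 3.5]
opening: 0.0249
```

```bash
python3 -c "
from h import *
show();arc()"
```

```text
t 19.8 p [0.5335 0.0325 0.0866] phi -70.6 tilt [ 0.    -0.001 -1.   ] F [-1.9 -2.2  3.5] M [-0.46  0.59 -0.01] op 0.0249 q [-0.16  0.27  1.82  0.    1.05  2.64]
arm ang 107.1 r 0.1055 phi-a -177.7
```

>>> {"method": "play_rows", "body": {"rows": [[0.03,0,0.1,0,0,0,2.2],[0.03,0,0.1,0,0,0,2.2]]}}

```text
time: 20.0
ee_pos: [0.5337, 0.032, 0.0855]
eef_rot: [0.816, -0.578, 0.0, -0.0]
ft_force: [-6.4, -0.9, 10.7]
opening: 0.0246
```

```bash
python3 -c "
from h import *
show();arc()"
```

```text
t 20.0 p [0.5337 0.032  0.0855] phi -70.6 tilt [-0.    -0.001 -1.   ] F [-6.4 -0.9 10.7] M [-0.17  1.27  0.06] op 0.0246 q [-0.16  0.27  1.82  0.    1.05  2.64]
arm ang 107.1 r 0.105 phi-a -177.7
```

>>> {"method": "play_rows", "body": {"rows": [[0,0.08,0,0,0,0,2.2],[0,0.06,0.05,0,0,0,2.2]]}}

```text
time: 20.2
ee_pos: [0.5329, 0.0319, 0.0854]
eef_rot: [0.816, -0.578, 0.0, -0.001]
ft_force: [0.2, -0.5, -1.6]
opening: 0.0249
```

```bash
python3 -c "
from h import *
show();arc()"
```

```text
t 20.2 p [0.5329 0.0319 0.0854] phi -70.6 tilt [-0.    -0.002 -1.   ] F [ 0.2 -0.5 -1.6] M [-0.15  0.12  0.02] op 0.0249 q [-0.16  0.27  1.82  0.    1.05  2.64]
arm ang 107.6 r 0.1051 phi-a -178.2
```

Free of lateral force now; press on down gently.

>>> {"method": "play_rows", "body": {"rows": [[0,0.02,0.1,-0.1,0,0,2.2],[0,0,0.15,0,0,0,2.2]]}}

```text
time: 20.4
ee_pos: [0.5326, 0.032, 0.0824]
eef_rot: [0.816, -0.578, -0.0, -0.0]
ft_force: [-1.8, -1.3, 0.2]
opening: 0.0245
```

```bash
python3 -c "
from h import *
show();arc()"
```

```text
t 20.4 p [0.5326 0.032  0.0824] phi -70.6 tilt [-0.001 -0.    -1.   ] F [-1.8 -1.3  0.2] M [-0.18  0.15  0.02] op 0.0245 q [-0.16  0.28  1.82  0.    1.04  2.64]
arm ang 107.7 r 0.1052 phi-a -178.3
```

>>> {"method": "play_rows", "body": {"rows": [[0,0.03,0.2,0,0,0,2.2],[0,0.02,0.2,0,0,0,2.2],[0,0,0.2,0,0,0,2.2]]}}

```text
time: 20.7
ee_pos: [0.5322, 0.0321, 0.0754]
eef_rot: [0.816, -0.578, -0.0, -0.001]
ft_force: [-0.4, -0.7, -0.8]
opening: 0.0248
```

```bash
python3 -c "
from h import *
show();arc()"
```

```text
t 20.7 p [0.5322 0.0321 0.0754] phi -70.6 tilt [-0.001 -0.001 -1.   ] F [-0.4 -0.7 -0.8] M [-0.03  0.02  0.  ] op 0.0248 q [-0.16  0.29  1.83  0.    1.03  2.64]
arm ang 107.9 r 0.1055 phi-a -178.5
```

>>> {"method": "play_rows", "body": {"rows": [[0,0,0.2,0,0,0,2.2],[0,0,0.2,0,0,0,2.2],[0,0,0.1,0,0,0,2.2]]}}

```text
time: 21.0
ee_pos: [0.532, 0.0322, 0.0695]
eef_rot: [0.816, -0.578, -0.0, -0.001]
ft_force: [-0.7, 0.6, -1.5]
opening: 0.025
```

```bash
python3 -c "
from h import *
show();arc()"
```

```text
t 21.0 p [0.532  0.0322 0.0695] phi -70.6 tilt [-0.001 -0.    -1.   ] F [-0.7  0.6 -1.5] M [-0.04  0.06 -0.01] op 0.025 q [-0.16  0.3   1.83  0.    1.02  2.64]
arm ang 108.0 r 0.1056 phi-a -178.6
```

>>> {"method": "play_rows", "body": {"rows": [[0,0,0.08,0,0,0,2.2],[0,0,0.08,0,0,0,2.2]]}}

```text
time: 21.2
ee_pos: [0.5322, 0.0322, 0.0687]
eef_rot: [0.816, -0.578, -0.001, -0.001]
ft_force: [-5.4, 0.2, 11.9]
opening: 0.0248
```

```bash
python3 -c "
from h import *
show();arc()
d=grab('scene','pics/s20.png')
a=d['pixels'][235:285,330:380];cv2.imwrite('pics/c20.png',cv2.resize(a,None,fx=10,fy=10,interpolation=cv2.INTER_CUBIC))"
```

```text
t 21.2 p [0.5322 0.0322 0.0687] phi -70.6 tilt [-0.002 -0.    -1.   ] F [-5.4  0.2 11.9] M [-0.01  1.01 -0.04] op 0.0248 q [-0.16  0.3   1.83  0.    1.01  2.64]
arm ang 107.9 r 0.1056 phi-a -178.5
```

View pics/c20.png

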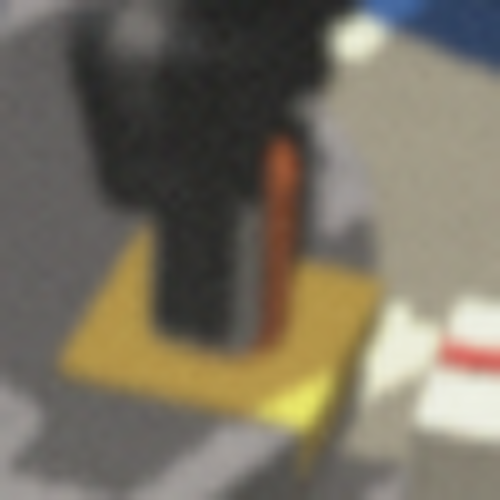

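>>> {"method": "play_rows", "body": {"rows": [[0,0,-0.03,0,0,0,2.5],[0,0,0,0,0,0,3.2],[0,0,0,0,0,0,5],[0,0,0,0,0,0,5]], "grip_force": 20}}

```text
time: 21.65
ee_pos: [0.533, 0.0322, 0.0697]
eef_rot: [0.816, -0.578, 0.0, -0.001]
ft_force: [-0.2, 0.5, 0.3]
opening: 0.0497
```

```bash
python3 -c "
from h import *
show();line((.532,.032,.12,-70.6),4,5)"
```

```text
t 21.65 p [0.533  0.0322 0.0697] phi -70.6 tilt [-0.001 -0.002 -1.   ] F [-0.2  0.5  0.3] M [ 0.03 -0.06 -0.01] op 0.0497 q [-0.16  0.3   1.83  0.    1.01  2.64]
[[-0.0,0.03,-1.26,-0.12,0.04,-0.01,5.0],[-0.0,0.03,-1.26,0.0,0.0,-0.01,5.0],[-0.0,0.03,-1.26,0.0,0.0,-0.01,5.0],[-0.0,0.03,-1.26,0.0,0.0,-0.01,5.0]]
```

>>> {"method": "play_rows", "body": {"rows": [[0,0,-0.8,0,0,0,5],[0,0,-1.2,0,0,0,5],[0,0,-1.5,0,0,0,5],[0,0,-2,0,0,0,5],[0,0,-3,0,0,0,5],[0,0,-3,0,0,0,5]]}}

```text
time: 22.25
ee_pos: [0.5303, 0.0325, 0.1883]
eef_rot: [0.816, -0.578, -0.003, 0.0]
ft_force: [-0.5, -0.2, -0.0]
opening: 0.0497
```

```bash
python3 -c "
from h import *
line((.46,-.12,.25,-70.6),5,5)"; python3 look.py 21
```

```text
[[2.41,2.34,-1.23,0.22,0.24,-0.01,5.0],[2.41,2.34,-1.23,0.0,0.0,-0.01,5.0],[2.41,2.34,-1.23,0.0,0.0,-0.01,5.0],[2.41,2.34,-1.23,0.0,0.0,-0.01,5.0],[2.41,2.34,-1.23,0.0,0.0,-0.01,5.0]]
t 22.35 p [0.5337 0.032  0.1924] phi -70.6 tilt [ 0.    -0.004 -1.   ] F [ 0.3 -0.7  0.9] M [-0.04 -0.07  0.05] op 0.05 q [-0.16  0.13  1.75  0.    1.26  2.64]
arm ang 107.1 r 0.105 phi-a -177.8
```

View pics/scene21c.png

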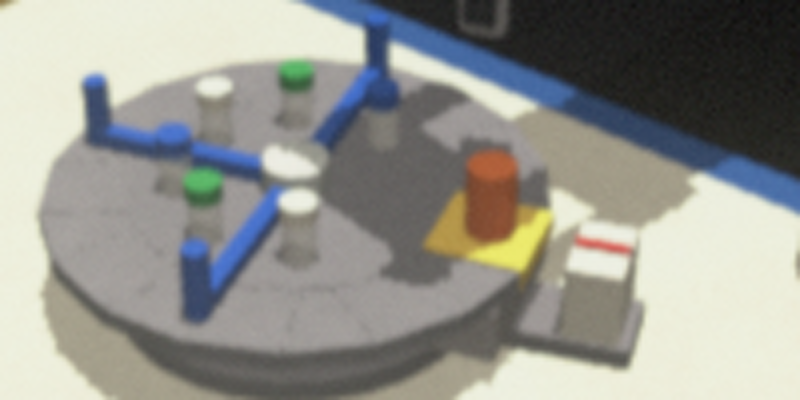

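>>> {"method": "play_rows", "body": {"rows": [[2.4,2.3,-1,0,0,0,5],[2.4,2.3,-1,0,0,0,5],[2.4,2.3,-1,0,0,0,5],[3,2.3,-1,0,0,0,5],[3,2.3,-1,0,0,0,5],[3,2,0,0,0,0,5],[3,2,0,0,0,0,5],[2,1,0,0,0,0,5],[0,0,0,0,0,0,5],[0,0,0,0,0,0,5]]}}

```text
time: 23.35
ee_pos: [0.4445, -0.231, 0.2481]
eef_rot: [0.817, -0.577, 0.005, -0.002]
ft_force: [-1.1, -0.2, 0.4]
opening: 0.05
```

```bash
python3 look.py 22;  python3 m.py 22 '{"pinhead":[0.102,null,[492,164]]}'
```

```text
t 23.45 p [ 0.4448 -0.2303  0.2481] phi -70.4 tilt [ 0.006 -0.009 -1.   ] F [-0.1 -0.2 -1.1] M [-0.    0.04  0.05] op 0.0501 q [-0.72 -0.01  1.78  0.01  1.36  2.08]
arm ang -126.5 r 0.2015 phi-a 56.1
pinhead scene [0.5335 0.0339] ang 106.93 r 0.1068
```

View pics/top22.png

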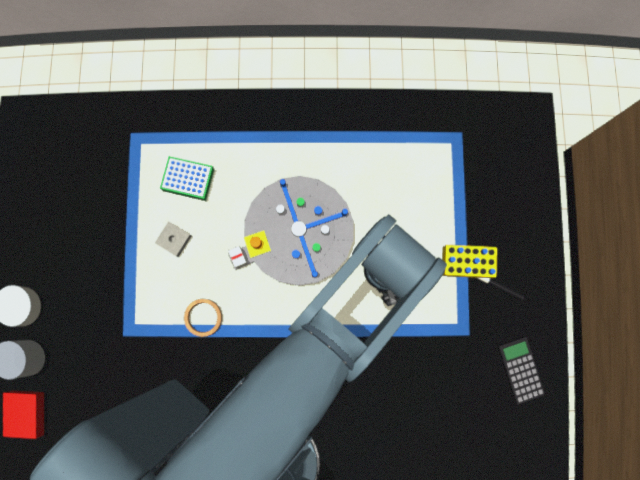

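View pics/scene22c.png

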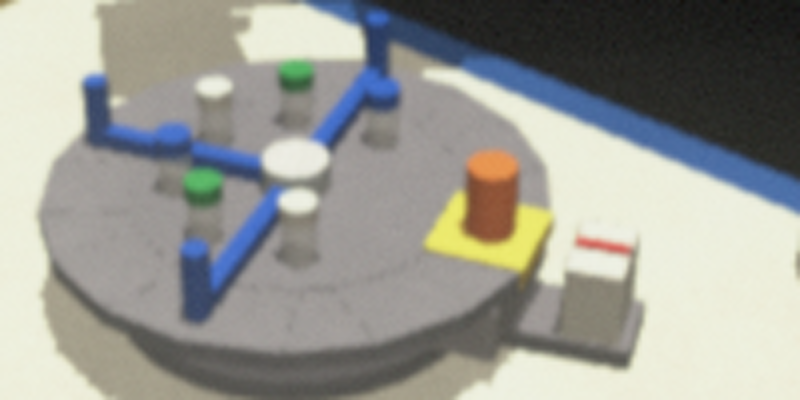

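```bash
python3 -c "
from h import *
import pickle
dt=pickle.load(open('top22.pkl','rb'));ds=pickle.load(open('scene22.pkl','rb'))
print(tri(dt,(257,242),ds,((492.5)/4-.5+230,(164.5)/4-.5+210)))
manip.finish_job()"
```

```text
(array([0.52949397, 0.02934747, 0.09806368]), np.float64(2.5445027741539796))
the job is handed in; nothing more can be done
```

The job is handed in: the pin locks the carousel with its head on the yellow tab. It took about 23.5 s of the 72 s.

**What I did**
- I pushed the carousel about 148° clockwise by one blue post, using loosely straddling fingers. The wrist saw only a few newtons.
- **Hole at the index mark:** measured on the hole itself from above, the hole stood at 112.6° against 112.7° for the red line. Working from the posts gave 113.4 to 114.2°. The scene camera gave 111.2°. So the placing agreed to within about 1.5° across the measurements.
- I took the pin from its stand and put it through the hole. It touched the shoe with the foot at about z = 46 mm, as expected.
- **Finding the bore:** my first sweep along the arc found nothing, because the pin was about 2 mm too far in. I corrected the radius and swept back. The pin dropped about 5° (8–9 mm) clockwise of the mark.
- I then let go and moved the arm clear.

**Last checks**
- **Seating:** the pin stopped with a firm seat at a TCP height of 68.7 mm, which puts its foot at about z = 26 mm (fully home). The pictures show the head upright on the tab.
- **Head height from the cameras:** two views gave the head top at 98 mm where the text implies 102 mm. The same 2 to 4 mm low reading appeared on the posts and disc, so I put it down to camera calibration.
- **Other things on the bench:** the last top view shows the tape roll, tip box and tube rack where they were at the start.

**Not quite light:** the press reached about 12 N at first contact with the shoe and again at final seating. It rose to about 15 N twice when the pin stuck briefly on the return sweep.

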